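# Tip the rollers off the sorting board and tray the flat parts

### The job

Three rubber rollers and two flat steel parts, a plate and a round flange, lie mixed on the tipping board. With all five kept on the board, turn or shift whatever would stop a roller from running, then lift the board by its handle just enough that all the rollers roll down into the crate while the flat parts stay lying on the board; do not put any roller into the crate by hand. Then lower the board gently to its rest, not letting it fall, and lay the two flat parts flat inside the steel tray, not dropping them from high, and leave the tools lying about the bench where they are.

Things in the scene. Friction and masses are not known exactly. Their poses are not given: they have to be found in the camera images.
- deck (a joint): tilt of the tipping board about the hinge at its low edge, rad: 0 = level on its rest; grows as the handle end is lifted, stop at 0.9. The board (1 kg) has no catch: it falls back if let go. A roller lying straight across starts to roll at about 0.07 to 0.11; the flat parts start to slide at about 0.45 to 0.6
- deck_mid (a point): point on the upper face of the tipping board, a bare sheet-steel tray on a blue frame. Its axes: x along the hinge, y up the slope, z out of the face (at rest level, 125 mm over the bench). Face: x -161 to 161 mm, edges turned up 24 mm; y from -185 mm (open low edge) to 191 mm (back edge turned up 24 mm). Hinge line along x at y -170, z -12 mm. Fixed, turned a little on the bench
- deck_handle (a point): centre of the board's handle: a round black bar 18 mm thick, 130 mm long along the board's x, at y 245, z 10 mm in the axes of deck_mid; 41 mm free between it and the back edge; two stays hold it at x -50 and 50 mm. Moves with the board
- crate_in (a point): centre of the inner floor of the grey plastic crate fixed under the board's low edge; axes as those of deck_mid when the board is level. Inside 390 (x) x 240 (y) mm, walls 93 mm high over this floor.
- tray_in (a point): centre of the level inner floor (4 mm over the bench) of the low sheet-steel tray for the flat parts, standing to the left of the board. Inside 252 mm along its x and 162 mm along its y, walls 26 mm high over this floor. Fixed.
- roller1_center (a point): centre of a roller: black rubber on an aluminium hub, 46 mm across and 80 mm long, about 0.22 kg, lying on the board; its axis is the x axis of this point. It rolls down the slope only when its axis lies nearly along the board's x (within about 0.2 rad) and no flat part lies below it in its way. One of the three starts askew or end-on.
- roller2_center (a point): centre of a roller: black rubber on an aluminium hub, 46 mm across and 80 mm long, about 0.22 kg, lying on the board; its axis is the x axis of this point. It rolls down the slope only when its axis lies nearly along the board's x (within about 0.2 rad) and no flat part lies below it in its way. One of the three starts askew or end-on.
- roller3_center (a point): centre of a roller: black rubber on an aluminium hub, 46 mm across and 80 mm long, about 0.22 kg, lying on the board; its axis is the x axis of this point. It rolls down the slope only when its axis lies nearly along the board's x (within about 0.2 rad) and no flat part lies below it in its way. One of the three starts askew or end-on.
- plate_center (a point): centre of the flat steel plate, 110 mm (its x) x 56 mm (its y) x 10 mm thick, about 0.45 kg, lying flat on the board; this point is 5 mm over its underside.
- flange_center (a point): centre of the round flat steel flange, 60 mm across and 12 mm thick, about 0.22 kg, lying flat on the board; this point is 6 mm over its underside. It counts as a flat part.
- oil_can: bystander, to be left where it is: standing spray can, 58 mm across, 185 mm tall; its origin is at the underside
- cup_brush: bystander, to be left where it is: steel cup brush, 74 mm across, 55 mm high; its origin is at the underside
- hammer: bystander, to be left where it is: hammer lying along its x, 260 mm long, head 110 mm wide, 26 mm high; its origin is at the underside
- wire_brush: bystander, to be left where it is: brush with wooden handle lying along its x, 200 x 42 mm, 20 mm high; its origin is at the underside
- file: bystander, to be left where it is: flat file with wooden handle lying along its x, 310 mm long, 26 mm high; its origin is at the underside
Mind the look-alikes: they are no part of the job. Leave any red or turquoise look-alike of the part that bears plate_center alone.

How it is judged:
By the outcome, as a careful person would: the job done as asked, in the order asked, and still so for the second after the job is handed in, with the robot touching nothing.
It also fails if it takes over 72 s, if anything falls off the work surface, if the arm or the gripper's body presses on something with over 40 N, if the wrist force passes 120 N, or if a joint passes its speed limit or range.

### The arm

A 6-joint arm with a two-finger parallel gripper is mounted at the origin on the work surface. World frame = base frame: x ahead of the robot, y to its left, z up, the work surface at z = 0. Lengths are in m, angles in degrees, forces in N, time in s.
With the tool pointing down it reaches from about 0.225 to 0.875 m from the base axis. Payload 3.4 kg.
Tool frame: the origin (TCP) lies midway between the tips of the shut fingers; the grasp point (between the pads) lies 19 mm behind it; z points along the fingers, y is the direction in which the jaws open and shut (so a half turn about z gives the same grasp; the last joint's range is limited). The gripper opens to 85 mm and grips with 20 to 120 N. Pads are 22 mm wide; open, the fingers measure 114 mm over their backs; the gripper's body (76 mm by 85 mm) begins 54 mm behind the grasp point. The pads swing forward as they close: fully open they stand 13 mm farther back than shut.
Start: joints at [-75.401, 15.808, 86.224, -0, 77.962, -6.933], TCP at [0.211, -0.535, 0.204] pointing down, gripper open.
Joint ranges: [-165.64, 165.64], [-43.16, 119.46], [12.63, 154.43], [-67.54, 247.53], [6.08, 155.33], [-154.97, 154.97]. Speed limits (degrees/s): [147.25, 147.25, 180, 180, 180, 180].

### API

Orientations are given as [roll, pitch, yaw] about the fixed x, y, z axes, in that order (R = Rz(yaw) Ry(pitch) Rx(roll)).
In Python, from bench import bot gives the robot as it stands.
- The arm moves only by the tool arm_command, never from a script. Its argument "steps" is a list of rows, each a list of 3 entries, a list of its own where there are three numbers: the turn, a rotation vector about the tool's x, y, z in rad, then the shift along the tool's x, y, z in m, then the closure, from 0 (fully open) to 1 (shut). A call has exactly 10 rows; each row is the pose to reach, as a shift and turn from the pose commanded when the call began, along the tool's axes at that moment; what a row does not reach only later rows make up. A row lasts 1/10 s, in which the tool goes at most 50 mm and 8.59 degrees, less where a joint would pass 70% of its speed; a pose out of reach is approached as far as the arm can. A call with a gripper value outside its range is refused whole. The fingers move at their own pace and stop on an object; "squeeze" is the grip in N (left out, the last holds). Time passes only in rows, so rows that repeat a pose let the fingers close, or fill a call up. It gives the time, the measured TCP pose, the force and the opening at its end, in the units of the state.
- bot.get_state(): the state, without advancing time (a new reading comes with each control period).
- bot.snapshot(name): name is "scene" or "top"; returns (picture, depth): 420x560x3 uint8, red, green, blue; 420x560 float32, m along the optical axis (not along the pixel's ray), 0 where there is no reading.
- bot.camera_params(name): a dict with "fov_y" (degrees; the focal length in pixels is half the picture's height over the tangent of half this angle, whatever the lens; pixels are square), "cx", "cy" (the principal point, pixels), "origin" and "attitude" of the camera in the world. Camera axes: x right, y down, z forward; pixel columns grow to the right and rows downward; lengths in m; the calibration is good to about 2 mm. A picture is of the moment at which its call begins. camera_params takes no time and is no camera call.
- bot.hand_in(): hands the job in, once; it reports no verdict.
The state is a dict: "clock": time; "joints": joint angles; "dq": joint speeds; "joint_efforts": joint torques, N m; "tcp_pos": TCP position; "eef_rot": TCP orientation; "wrist_force": force on the tool from outside, world axes, zero at the start; "moment": the same for the moment, N m; "width": opening from 0.0 (shut) to 1.0 (fully open).
Only numpy, scipy, OpenCV 4.12 (cv2) and the standard library are available. Lean on these libraries where they do the work, as an engineer would, in place of code of your own. Each camera call takes 0.05 s, during which the arm holds its last target.

## Working session

There is one attempt and no reset: what is moved stays moved. The work goes in short steps, Python scripts to look and compute and a tool call to move; the robot and the scene stay as the last step left them, time stands still between calls to the robot, and variables do not carry over. Pictures are saved under pics/ and viewed, and the job is handed in when it is done.

Besides the shell and the picture viewer there is one more tool, called after ">>>" in YAML: its name, and indented under it one key for each argument. arm_command: Moves the arm, as the interface text tells. Its arguments: {"type":"object","properties":{"steps":{"type":"array","items":{"type":"array"}},"squeeze":{"type":"number"}},"required":["steps"]}

```bash
ls; mkdir -p pics; python3 - <<'E'
from bench import bot
import cv2,numpy as np
print(bot.get_state())
for n in("scene","top"):
    p,d=bot.snapshot(n); print(n,bot.camera_params(n))
    cv2.imwrite(f"pics/{n}0.png",cv2.cvtColor(p,cv2.COLOR_RGB2BGR)); np.save(f"pics/{n}0.npy",d)
E
```

```text
pics
{'clock': 0.0, 'joints': array([-7.53996306e+01,  1.58456047e+01,  8.62961946e+01,  9.40192385e-04,
        7.79610994e+01, -6.93374403e+00]), 'dq': array([ 0.00751358, -0.10212131,  0.00154908, -0.0012686 , -0.01640206,
       -0.00634179]), 'joint_efforts': array([-1.19083281e-03, -4.16774690e+01, -2.45804554e+01, -4.86177178e-04,
        1.10527565e-02, -3.27145180e-06]), 'tcp_pos': array([ 0.21090087, -0.53430033,  0.20315305]), 'eef_rot': array([-1.79897965e+02, -1.33345101e-02,  2.15339046e+01]), 'wrist_force': array([-1.04329994,  0.17122638, -0.24898101]), 'moment': array([ 0.0311257 , -0.00840028,  0.00955477]), 'width': 1.0010625431244635}
scene {'fov_y': 54.393372630659826, 'cx': 288.09177489280006, 'cy': 212.05623302454552, 'origin': array([ 1.1742708 , -0.17091794,  1.19809655]), 'attitude': array([-1.47726648e+02,  4.91664855e-02,  7.68286740e+01])}
top {'fov_y': 45.29451536888925, 'cx': 286.36816476804546, 'cy': 208.25277318581698, 'origin': array([ 0.30445308, -0.01686104,  1.87157018]), 'attitude': array([-172.64673545,    0.34674862,  -91.03448766])}
```

View pics/scene0.png

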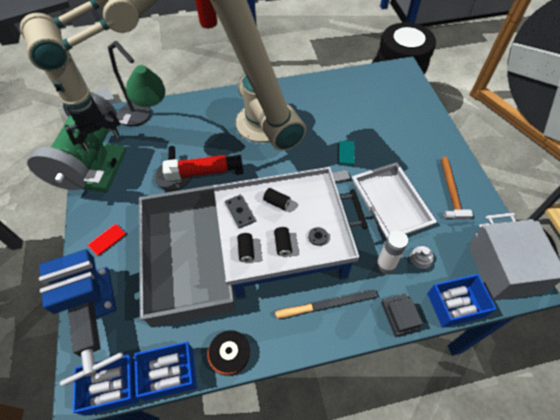

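View pics/top0.png

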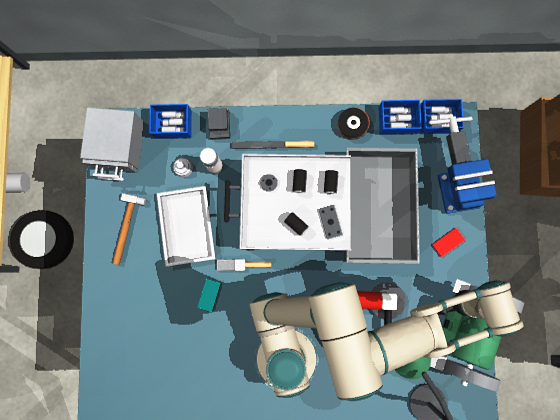

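```bash
cat > h.py <<'E'
import numpy as np,cv2
from scipy.spatial.transform import Rotation as R
from bench import bot
def cam(n):
    c=bot.camera_params(n); f=210/np.tan(np.radians(c['fov_y']/2))
    return c,f,R.from_euler('xyz',c['attitude'],degrees=True).as_matrix()
def ray(n,u,v):
    c,f,A=cam(n); d=np.stack([(np.asarray(u,float)-c['cx'])/f,(np.asarray(v,float)-c['cy'])/f,np.ones(np.shape(u))],-1)
    return c['origin'],d@A.T
def onplane(n,u,v,z):
    o,d=ray(n,u,v); return o+d*((z-o[2])/d[...,2])[...,None]
def cloud(n,D):
    v,u=np.mgrid[:420,:560]; o,d=ray(n,u,v); return o+d*D[...,None]
def proj(n,P):
    c,f,A=cam(n); q=(np.asarray(P)-c['origin'])@A; return np.stack([c['cx']+f*q[...,0]/q[...,2],c['cy']+f*q[...,1]/q[...,2]],-1)
def snap(n,tag):
    p,d=bot.snapshot(n); b=cv2.cvtColor(p,cv2.COLOR_RGB2BGR); cv2.imwrite(f"pics/{tag}.png",b); np.save(f"pics/{tag}.npy",d); return b,d
E
python3 - <<'E'
from h import *
for n,x0,x1,y0,y1 in(("top",140,430,130,280),("scene",130,450,140,330)):
    b=cv2.imread(f"pics/{n}0.png"); s=800/(x1-x0)
    cv2.imwrite(f"pics/{n}0z.png",cv2.resize(b[y0:y1,x0:x1],None,fx=s,fy=s,interpolation=cv2.INTER_CUBIC))
D=np.load("pics/top0.npy");P=cloud("top",D)
# heights map along
for (u,v) in[(300,200),(260,230),(345,240),(268,183),(299,181),(330,181),(295,224),(330,222),(385,200),(185,225),(230,200),(242,200),(60+20,300)]:
    print((u,v),P[v,u].round(3))
E
```

```text
(300, 200) [ 0.557 -0.059  0.132]
(260, 230) [0.455 0.082 0.13 ]
(345, 240) [ 0.416 -0.212  0.119]
(268, 183) [0.619 0.052 0.136]
(299, 181) [ 0.618 -0.056  0.167]
(330, 181) [ 0.616 -0.162  0.169]
(295, 224) [ 0.47  -0.039  0.169]
(330, 222) [ 0.478 -0.161  0.135]
(385, 200) [ 0.569 -0.378  0.013]
(185, 225) [0.49  0.369 0.005]
(230, 200) [0.58  0.201 0.007]
(242, 200) [0.559 0.143 0.143]
(80, 300) [ 0.187  1.063 -0.751]
```

View pics/top0z.png

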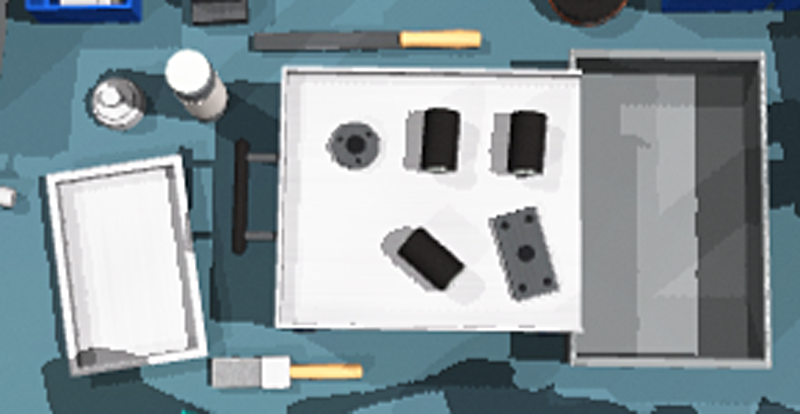

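View pics/scene0z.png

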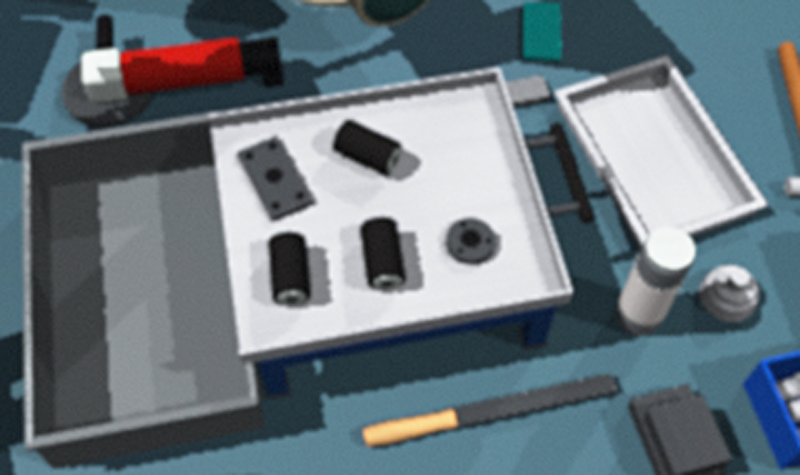

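```bash
cat > meas.py <<'E'
from h import *
import sys
def run(tag="0"):
    o={}
    for n in("top","scene"):
        b=cv2.imread(f"pics/{n}{tag}.png");g=b.max(2).astype(int)
        P=cloud(n,np.load(f"pics/{n}{tag}.npy"))
        # handle-> black elongated
        lo=(P[...,0]>.38)&(P[...,0]<.75)&(P[...,1]>-.25)&(P[...,1]<.135)&(P[...,2]>.115)
        m=(lo&(g<110)).astype(np.uint8)
        m=cv2.morphologyEx(m,cv2.MORPH_OPEN,np.ones((3,3)))
        cs,_=cv2.findContours(m,cv2.RETR_EXTERNAL,cv2.CHAIN_APPROX_NONE)
        for c in cs:
            if cv2.contourArea(c)<80: continue
            mm=np.zeros_like(m);cv2.drawContours(mm,[c],-1,1,-1)
            z=np.median(P[mm>0][:,2]); zt=np.percentile(P[mm>0][:,2],80)
            pp=c[:,0].astype(float)
            pl=.135 if zt<.148 else .148
            W=onplane(n,pp[:,0],pp[:,1],pl)[:,:2].astype(np.float32)
            (cx,cy),(w,h),a=cv2.minAreaRect(W*1000)
            if w<h: w,h,a=h,w,a+90
            print(n,"px",pp.mean(0).round(0),"zmed %.3f z80 %.3f plane %.3f"%(z,zt,pl),"c",round(cx),round(cy),"size",round(w),round(h),"ang",round((a+90)%180-90,1))
        bl=(g<70)&(P[...,2]>.09)&(P[...,2]<.17)&(P[...,1]>.17)&(P[...,1]<.26)&(P[...,0]>.4)&(P[...,0]<.7)
        q=P[bl]; 
        if len(q)>10:
            (c,s,a)=cv2.minAreaRect((q[:,:2]*1000).astype(np.float32)); print(n,"handle",np.round(c),np.round(s),round(a,1),"z",np.median(q[:,2]).round(3),len(q))
if __name__=="__main__": run(sys.argv[1] if len(sys.argv)>1 else "0")
E
python3 meas.py
python3 - <<'E'
from h import *
# tray/board outlines from top: bright masks by height
b=cv2.imread("pics/top0.png");P=cloud("top",np.load("pics/top0.npy"))
def rect(m,zp,name,n="top"):
    m=cv2.morphologyEx(m.astype(np.uint8),cv2.MORPH_CLOSE,np.ones((5,5)))
    cs,_=cv2.findContours(m,cv2.RETR_EXTERNAL,cv2.CHAIN_APPROX_NONE);c=max(cs,key=cv2.contourArea)[:,0].astype(float)
    W=onplane(n,c[:,0],c[:,1],zp)[:,:2].astype(np.float32)*1000
    r=cv2.minAreaRect(W);print(name,np.round(r[0]),np.round(r[1]),round(r[2],2),cv2.boxPoints(r).round(0).tolist())
hh=P[...,2]
rect((hh>.11)&(hh<.2)&(P[...,0]>.35)&(P[...,0]<.8)&(P[...,1]>-.24)&(P[...,1]<.165),.149,"board")
rect((hh>-.01)&(b.min(2)>130)&(hh<.06)&(P[...,0]>.3)&(P[...,0]<.75)&(P[...,1]>.23)&(P[...,1]<.5),.028,"tray")
rect((hh>.08)&(hh<.12)&(P[...,1]<-.23)&(P[...,1]>-.5)&(P[...,0]>.35)&(P[...,0]<.8),.1,"crate")
E
```

```text
top px [295. 224.] zmed 0.166 z80 0.171 plane 0.148 c 474 -41 size 77 45 ang 47.2
top px [329. 221.] zmed 0.135 z80 0.139 plane 0.135 c 481 -157 size 101 52 ang 12.2
top px [268. 182.] zmed 0.137 z80 0.140 plane 0.135 c 623 52 size 50 42 ang -0.9
top px [331. 181.] zmed 0.166 z80 0.171 plane 0.148 c 621 -166 size 77 44 ang -6.5
top px [299. 180.] zmed 0.166 z80 0.171 plane 0.148 c 626 -57 size 77 45 ang -6.4
top handle [589. 205.] [206.  53.] 15.3 z 0.142 213
scene px [254. 279.] zmed 0.134 z80 0.140 plane 0.135 c 713 -162 size 145 10 ang 88.3
scene px [318. 267.] zmed 0.134 z80 0.140 plane 0.135 c 718 23 size 217 11 ang 88.2
scene px [246. 248.] zmed 0.166 z80 0.170 plane 0.148 c 616 -166 size 92 46 ang -9.4
scene px [318. 236.] zmed 0.137 z80 0.139 plane 0.135 c 624 48 size 58 54 ang -14.7
scene px [283. 243.] zmed 0.166 z80 0.170 plane 0.148 c 621 -58 size 94 47 ang -5.5
scene px [240. 211.] zmed 0.136 z80 0.137 plane 0.135 c 482 -162 size 111 55 ang 13.3
scene px [277. 199.] zmed 0.166 z80 0.170 plane 0.148 c 472 -45 size 88 51 ang 48.5
scene px [247. 184.] zmed 0.138 z80 0.144 plane 0.135 c 385 -122 size 150 12 ang 88.3
scene handle [559. 187.] [146.  32.] 0.7 z 0.142 245
board [550. -33.] [396. 331.] 88.13 [[378.0, -225.0], [709.0, -236.0], [722.0, 159.0], [391.0, 170.0]]
tray [486. 363.] [278. 185.] 7.62 [[336.0, 436.0], [361.0, 253.0], [636.0, 290.0], [612.0, 473.0]]
crate [ 551. -351.] [255. 390.] 88.43 [[352.0, -473.0], [742.0, -484.0], [749.0, -229.0], [359.0, -218.0]]
```

```bash
cat > mv.py <<'E'
# usage: mv.py get x y z yaw [tilt]   -> turn/shift from commanded;  mv.py did rx ry rz sx sy sz -> update
import sys,json,os
import numpy as np
from scipy.spatial.transform import Rotation as R
F="cmd.json"
if not os.path.exists(F): json.dump({"p":[.211,-.535,.204],"q":R.from_euler('xyz',[180,0,21.53],degrees=True).as_quat().tolist()},open(F,"w"))
c=json.load(open(F)); p=np.array(c["p"]); q=R.from_quat(c["q"])
a=[float(v) for v in sys.argv[2:]]
if sys.argv[1]=="get":
    T=R.from_euler('xyz',[180,0,a[3]],degrees=True)
    print("turn",(q.inv()*T).as_rotvec().round(3),"shift",q.inv().apply(np.array(a[:3])-p).round(4))
else:
    p=p+q.apply(a[3:6]); q=q*R.from_rotvec(a[:3]); json.dump({"p":p.tolist(),"q":q.as_quat().tolist()},open(F,"w")); print(p.round(4),q.as_euler('xyz',degrees=True).round(2))
E
python3 mv.py get .473 -.043 .23 47.8; python3 mv.py get .473 -.043 .13 47.8
python3 - <<'E'
from h import *
print(onplane("top",227.4,201.0,.140),onplane("scene",359,209,.135))
for n in("top","scene"):
    b=cv2.imread(f"pics/{n}0.png").max(2)
    P=onplane(n,*np.meshgrid(np.arange(560.),np.arange(420.)),.137)
    w=(abs(P[...,0]-.558)<.075)&(abs(P[...,1]-.216)<.03)&(b<60)
    m=w.astype(np.uint8);k,l,s,c=cv2.connectedComponentsWithStats(m)
    i=1+np.argmax(s[1:,4]);q=P[l==i][:,:2]*1000;print(n,q.mean(0),cv2.minAreaRect(q.astype(np.float32)))
# bystander can check
print(proj("top",[[.558,.216,.135],[.55,-.0285,.125]]),proj("scene",[[.558,.216,.135],[.55,-.0285,.125]]))
P=cloud("top",np.load("pics/top0.npy"));m=(P[...,2]>.15)&(P[...,1]>.15)&(P[...,1]<.45)&(P[...,0]>.5)
print("can",np.median(P[m],0))
E
```

```text
turn [ 0.     0.    -0.458] shift [ 0.4243 -0.3615 -0.026 ]
turn [ 0.     0.    -0.458] shift [ 0.4243 -0.3615  0.074 ]
[0.55735726 0.19417166 0.14      ] [0.55952984 0.19708366 0.135     ]
top [557.21814796 197.06522096] ((559.9959106445312, 197.65843200683594), (17.412479400634766, 144.4060516357422), 89.8018569946289)
scene [562.52545723 196.495887  ] ((559.30419921875, 208.36062622070312), (145.9447784423828, 45.52290725708008), 0.7887790203094482)
[[221.32039315 201.13880258]
 [291.44076575 202.49680603]] [[364.65967513 207.42196824]
 [287.2227462  222.39761195]]
can [0.70350684 0.25166497 0.18351567]
```

>>> arm_command:
  steps:
    - [[0,0,-0.05],[0.035,-0.03,-0.026],0]
    - [[0,0,-0.1],[0.07,-0.06,-0.026],0]
    - [[0,0,-0.15],[0.105,-0.09,-0.026],0]
    - [[0,0,-0.2],[0.14,-0.12,-0.026],0]
    - [[0,0,-0.25],[0.175,-0.15,-0.026],0]
    - [[0,0,-0.3],[0.21,-0.18,-0.026],0]
    - [[0,0,-0.35],[0.245,-0.21,-0.026],0]
    - [[0,0,-0.4],[0.28,-0.24,-0.026],0]
    - [[0,0,-0.458],[0.31,-0.265,-0.026],0]
    - [[0,0,-0.458],[0.33,-0.28,-0.026],0]
  squeeze: 40

```text
clock: 1.1
tcp_pos: [0.4156, -0.1505, 0.2298]
eef_rot: [-180.0, -0.0, 48.0]
wrist_force: [-0.1, -0.4, 0.0]
width: 1.002
```

```bash
python3 mv.py did 0 0 -.458 .33 -.28 -.026; python3 mv.py get .473 -.043 .13 47.8; python3 -c "
from h import *;s=bot.get_state();print(s['tcp_pos'],s['eef_rot'],s['clock'])"
```

```text
[ 0.4152 -0.1534  0.23  ] [180.     0.    47.77]
turn [-0.  0. -0.] shift [ 0.1206 -0.0314  0.1   ]
[ 0.41564414 -0.15053362  0.22979807] [-1.79954821e+02 -3.74745458e-02  4.79505895e+01] 1.1
```

>>> arm_command:
  steps:
    - [[0,0,0],[0.04,-0.011,0],0]
    - [[0,0,0],[0.08,-0.021,0],0]
    - [[0,0,0],[0.121,-0.031,0.01],0]
    - [[0,0,0],[0.121,-0.031,0.05],0]
    - [[0,0,0],[0.121,-0.031,0.08],0]
    - [[0,0,0],[0.121,-0.031,0.1],0]
    - [[0,0,0],[0.121,-0.031,0.1],0]
    - [[0,0,0],[0.121,-0.031,0.1],0.5]
    - [[0,0,0],[0.121,-0.031,0.1],1]
    - [[0,0,0],[0.121,-0.031,0.1],1]

```text
clock: 2.1
tcp_pos: [0.4746, -0.0433, 0.1313]
eef_rot: [179.9, -0.1, 47.8]
wrist_force: [0.7, -1.2, 0.9]
width: 0.516
```

```bash
python3 mv.py did 0 0 0 .121 -.031 .1; python3 mv.py get .473 -.04 .15 -1.9;python3 -c "
from h import *;s=bot.get_state();print(s['tcp_pos'],s['eef_rot'],s['clock'])"
```

```text
[ 0.4736 -0.043   0.13  ] [180.     0.    47.77]
turn [ 0.    -0.     0.867] shift [ 0.0018 -0.0024 -0.02  ]
[ 0.47461997 -0.04327423  0.13133108] [ 1.79856230e+02 -7.55808512e-02  4.77553952e+01] 2.1
```

>>> arm_command:
  steps:
    - [[0,0,0],[0,0,0],1]
    - [[0,0,0],[0,0,-0.01],1]
    - [[0,0,0],[0,0,-0.02],1]
    - [[0,0,0.14],[0.002,-0.002,-0.02],1]
    - [[0,0,0.28],[0.002,-0.002,-0.02],1]
    - [[0,0,0.42],[0.002,-0.002,-0.02],1]
    - [[0,0,0.56],[0.002,-0.002,-0.02],1]
    - [[0,0,0.7],[0.002,-0.002,-0.02],1]
    - [[0,0,0.82],[0.002,-0.002,-0.02],1]
    - [[0,0,0.867],[0.002,-0.002,-0.02],1]

```text
clock: 3.1
tcp_pos: [0.4737, -0.0402, 0.1507]
eef_rot: [180.0, -0.0, -2.1]
wrist_force: [-0.6, -0.5, -2.0]
width: 0.412
```

```bash
python3 mv.py did 0 0 .867 .002 -.002 -.02; python3 -c "
from h import *;s=bot.get_state();print(s['tcp_pos'],s['eef_rot'],s['clock'],s['width'],s['wrist_force'])
snap('scene','scene1')"
```

```text
[ 0.4734 -0.0402  0.15  ] [180.    0.   -1.9]
[ 0.47369836 -0.04018996  0.15070377] [ 1.79982131e+02 -4.75917558e-02 -2.08399917e+00] 3.1 0.41226015178973857 [-0.58479523 -0.49178571 -2.01573228]
```

View pics/scene1.png

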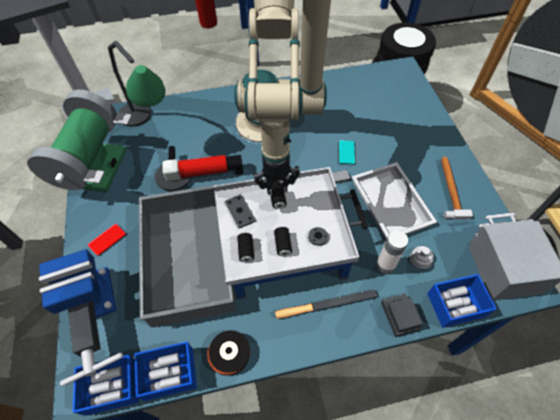

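>>> arm_command:
  steps:
    - [[0,0,0],[0,0,0.004],1]
    - [[0,0,0],[0,0,0.008],1]
    - [[0,0,0],[0,0,0.011],1]
    - [[0,0,0],[0,0,0.014],1]
    - [[0,0,0],[0,0,0.016],1]
    - [[0,0,0],[0,0,0.017],1]
    - [[0,0,0],[0,0,0.018],1]
    - [[0,0,0],[0,0,0.019],1]
    - [[0,0,0],[0,0,0.019],1]
    - [[0,0,0],[0,0,0.019],1]

```text
clock: 4.15
tcp_pos: [0.4736, -0.0401, 0.1318]
eef_rot: [180.0, -0.0, -1.9]
wrist_force: [-3.2, -0.1, 5.9]
width: 0.41
```

```bash
python3 mv.py did 0 0 0 0 0 .019; python3 mv.py get .481 -.159 .16 12.7
```

```text
[ 0.4734 -0.0402  0.131 ] [180.    0.   -1.9]
turn [-0.    -0.    -0.255] shift [ 0.0115  0.1185 -0.029 ]
```

>>> arm_command:
  steps:
    - [[0,0,0],[0,0,-0.001],0.5]
    - [[0,0,0],[0,0,-0.001],0.4]
    - [[0,0,0],[0,0,-0.001],0.2]
    - [[0,0,0],[0,0,-0.001],0.1]
    - [[0,0,0],[0,0,-0.001],0]
    - [[0,0,0],[0,0,-0.03],0]
    - [[0,0,0],[0,0,-0.06],0]
    - [[0,0,0],[0,0,-0.069],0]
    - [[0,0,-0.12],[0.006,0.06,-0.069],0]
    - [[0,0,-0.255],[0.011,0.109,-0.069],0]

```text
clock: 5.15
tcp_pos: [0.4804, -0.1382, 0.2002]
eef_rot: [180.0, -0.1, 13.0]
wrist_force: [1.0, -0.7, -0.2]
width: 1.0
```

```bash
python3 mv.py did 0 0 -.255 .011 .109 -.069; python3 - <<'E'
from h import *
snap('scene','scene2');b,_=snap('top','top2')
s=bot.get_state();print(s['clock'],s['tcp_pos'],s['width'])
b=cv2.imread('pics/scene2.png')
cv2.imwrite('pics/scene2z.png',cv2.resize(b[140:330,130:450],None,fx=2.5,fy=2.5,interpolation=cv2.INTER_CUBIC))
E
python3 meas.py 2
```

```text
[ 0.4808 -0.1495  0.2   ] [180.     0.    12.71]
5.25 [ 0.48081476 -0.14342069  0.19934995] 0.9991879553648121
top px [328. 224.] zmed 0.341 z80 0.477 plane 0.148 c 470 -151 size 106 67 ang 39.2
top px [295. 223.] zmed 0.167 z80 0.171 plane 0.148 c 475 -39 size 76 41 ang -1.1
top px [331. 177.] zmed 0.167 z80 0.170 plane 0.148 c 632 -168 size 53 42 ang -1.6
top px [299. 180.] zmed 0.166 z80 0.171 plane 0.148 c 626 -57 size 77 45 ang -5.3
top handle [589. 205.] [206.  51.] 14.6 z 0.143 229
scene px [292. 272.] zmed 0.133 z80 0.140 plane 0.135 c 716 -51 size 366 11 ang 88.2
scene px [246. 249.] zmed 0.166 z80 0.170 plane 0.148 c 616 -166 size 92 46 ang -9.4
scene px [318. 237.] zmed 0.137 z80 0.139 plane 0.135 c 624 48 size 58 54 ang -14.7
scene px [283. 240.] zmed 0.167 z80 0.170 plane 0.148 c 617 -57 size 85 47 ang -5.5
scene px [240. 211.] zmed 0.135 z80 0.137 plane 0.135 c 482 -163 size 111 55 ang 14.8
scene px [277. 199.] zmed 0.166 z80 0.170 plane 0.148 c 472 -40 size 103 46 ang -2.5
scene px [239. 141.] zmed 0.462 z80 0.580 plane 0.148 c 150 -132 size 560 231 ang -7.8
scene handle [559. 187.] [ 33. 145.] 89.8 z 0.142 264
```

View pics/scene2z.png

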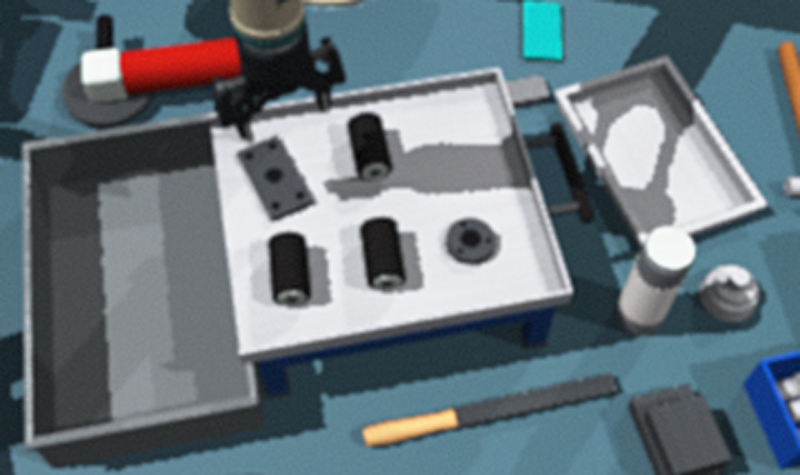

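```bash
python3 mv.py get .4815 -.160 .121 13.5
```

```text
turn [-0.    -0.    -0.014] shift [-0.0017  0.0104  0.079 ]
```

>>> arm_command:
  steps:
    - [[0,0,-0.014],[-0.002,0.01,0.0],0]
    - [[0,0,-0.014],[-0.002,0.01,0.03],0]
    - [[0,0,-0.014],[-0.002,0.01,0.055],0]
    - [[0,0,-0.014],[-0.002,0.01,0.07],0]
    - [[0,0,-0.014],[-0.002,0.01,0.079],0]
    - [[0,0,-0.014],[-0.002,0.01,0.079],0]
    - [[0,0,-0.014],[-0.002,0.01,0.079],0.2]
    - [[0,0,-0.014],[-0.002,0.01,0.079],0.4]
    - [[0,0,-0.014],[-0.002,0.01,0.079],1]
    - [[0,0,-0.014],[-0.002,0.01,0.079],1]
  squeeze: 60

```text
clock: 6.25
tcp_pos: [0.4807, -0.1485, 0.1216]
eef_rot: [179.9, -0.1, 13.2]
wrist_force: [-0.1, 0.2, 0.3]
width: 0.331
```

```bash
python3 mv.py did 0 0 -.014 -.002 .01 .079;python3 mv.py get .4815 -.160 .15 13.5; python3 - <<'E'
from h import *
snap('scene','scene3')
s=bot.get_state();print(s['clock'],s['tcp_pos'],s['width'],s['wrist_force'])
b=cv2.imread('pics/scene3.png')
cv2.imwrite('pics/scene3z.png',cv2.resize(b[150:270,180:340],None,fx=5,fy=5,interpolation=cv2.INTER_CUBIC))
E
```

```text
[ 0.4811 -0.1597  0.121 ] [180.     0.    13.51]
turn [-0. -0.  0.] shift [ 0.0003  0.0004 -0.029 ]
6.3 [ 0.48066155 -0.14844599  0.12150987] 0.23356526903052194 [ 0.31306427 -0.25336469  0.1143216 ]
```

View pics/scene3z.png

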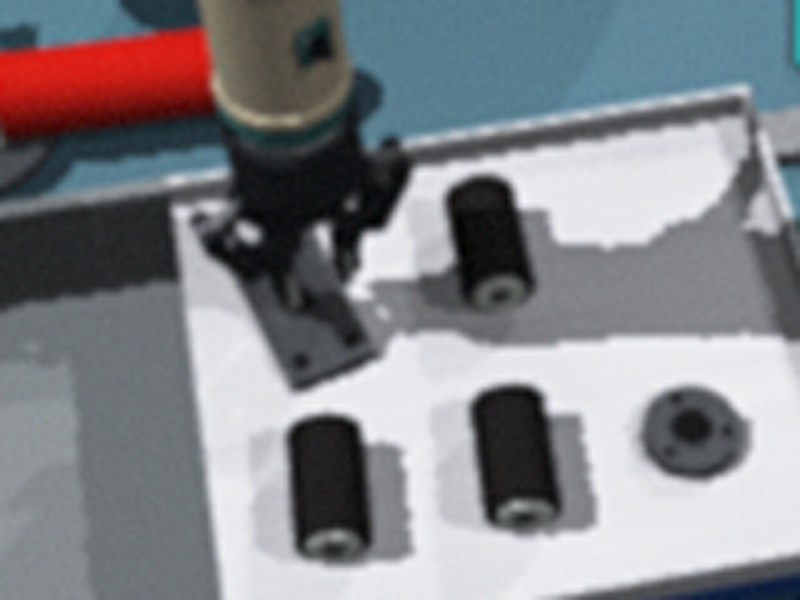

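```bash
python3 - <<'E'
from h import *
snap('scene','scene4');snap('top','top4')
s=bot.get_state();print(s['clock'],s['tcp_pos'],s['width'],s['wrist_force'])
b=cv2.imread('pics/scene4.png')
cv2.imwrite('pics/scene4z.png',cv2.resize(b[160:240,200:300],None,fx=8,fy=8-.5,interpolation=cv2.INTER_CUBIC))
E
```

```text
6.4 [ 0.48050088 -0.14842409  0.1212883 ] 0.05635115418992044 [ 0.0618532  -0.93278751 -0.11931209]
```

View pics/scene4z.png

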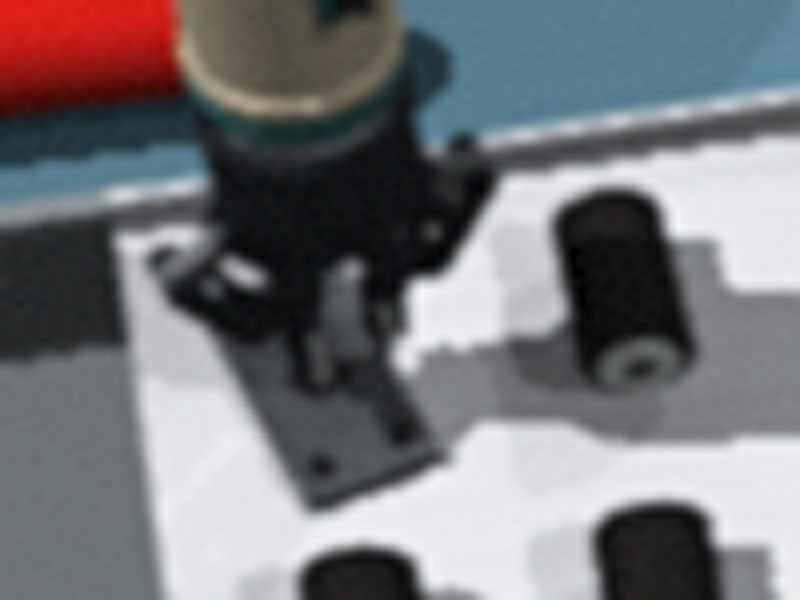

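```bash
python3 - <<'E'
from h import *
print(onplane('scene',240,211.3,.135), proj('scene',[[.4805,-.1484,.1213],[.4805,-.1484,.14],[.4805,-.1484,.155]]))
P=cloud('scene',np.load('pics/scene4.npy'))
for v in range(196,222,2): print(v,[tuple((P[v,u]*1000).round().astype(int)) for u in (236,240,244,248)])
snap('scene','scene5');s=bot.get_state();print(s['clock'],s['tcp_pos'],s['width'],s['wrist_force'],s['joint_efforts'])
E
```

```text
[ 0.483835  -0.1624339  0.135    ] [[244.71025496 211.90555476]
 [244.15988033 208.66036059]
 [243.70830345 205.9977112 ]]
196 [(np.int64(497), np.int64(-166), np.int64(238)), (np.int64(499), np.int64(-155), np.int64(237)), (np.int64(425), np.int64(-140), np.int64(127)), (np.int64(493), np.int64(-132), np.int64(221))]
198 [(np.int64(498), np.int64(-167), np.int64(229)), (np.int64(498), np.int64(-156), np.int64(226)), (np.int64(429), np.int64(-142), np.int64(122)), (np.int64(487), np.int64(-132), np.int64(202))]
200 [(np.int64(499), np.int64(-168), np.int64(221)), (np.int64(498), np.int64(-157), np.int64(216)), (np.int64(443), np.int64(-143), np.int64(131)), (np.int64(489), np.int64(-133), np.int64(194))]
202 [(np.int64(497), np.int64(-169), np.int64(208)), (np.int64(452), np.int64(-157), np.int64(138)), (np.int64(451), np.int64(-144), np.int64(133)), (np.int64(486), np.int64(-134), np.int64(180))]
204 [(np.int64(497), np.int64(-170), np.int64(197)), (np.int64(492), np.int64(-159), np.int64(187)), (np.int64(459), np.int64(-146), np.int64(134)), (np.int64(489), np.int64(-135), np.int64
[... 1083 characters left out ...]
t64(136)), (np.int64(504), np.int64(-153), np.int64(136)), (np.int64(506), np.int64(-141), np.int64(135))]
218 [(np.int64(504), np.int64(-178), np.int64(133)), (np.int64(509), np.int64(-166), np.int64(137)), (np.int64(511), np.int64(-155), np.int64(135)), (np.int64(514), np.int64(-143), np.int64(135))]
220 [(np.int64(513), np.int64(-179), np.int64(136)), (np.int64(514), np.int64(-168), np.int64(133)), (np.int64(518), np.int64(-156), np.int64(135)), (np.int64(520), np.int64(-144), np.int64(135))]
6.45 [ 0.48044429 -0.14838199  0.12117781] 0.00041300250758377974 [0.7118301  0.59691009 0.1404122 ] [ 6.57840792e-03 -3.62007558e+01 -2.18227440e+01  2.14995966e-04
 -3.46995992e-03  2.78852631e-04]
```

```bash
python3 - <<'E'
from h import *
b=cv2.imread('pics/scene5.png')
for q in proj('scene',[[.4805,-.1484,.1213]]): print(q)
cv2.imwrite('pics/scene5z.png',cv2.resize(b[160:240,200:300],None,fx=8,fy=8-.5,interpolation=cv2.INTER_CUBIC))
b=cv2.imread('pics/top4.png')
print(proj('top',[[.4805,-.1484,.1213]]))
cv2.imwrite('pics/top4z.png',cv2.resize(b[180:260,280:380],None,fx=8,fy=8-.5,interpolation=cv2.INTER_CUBIC))
E
```

```text
[244.71025496 211.90555476]
[[326.1462529  221.70456095]]
```

View pics/scene5z.png

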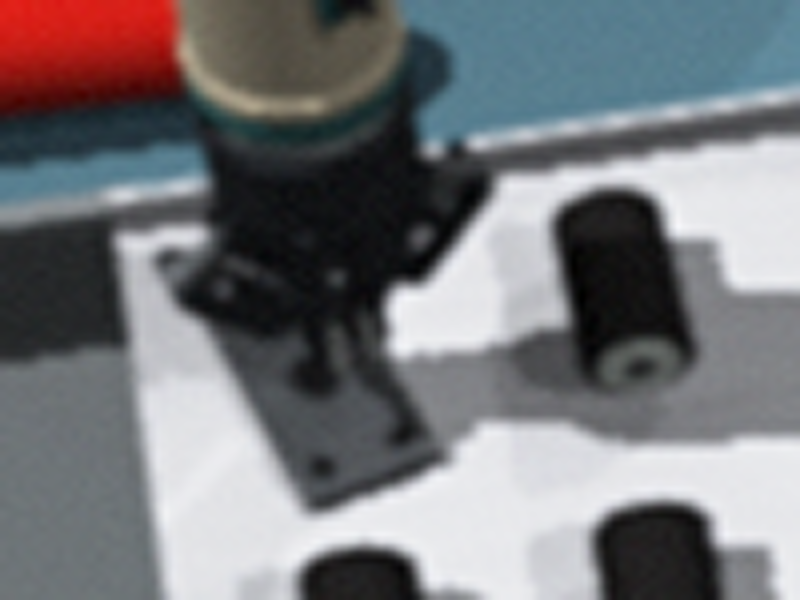

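View pics/top4z.png

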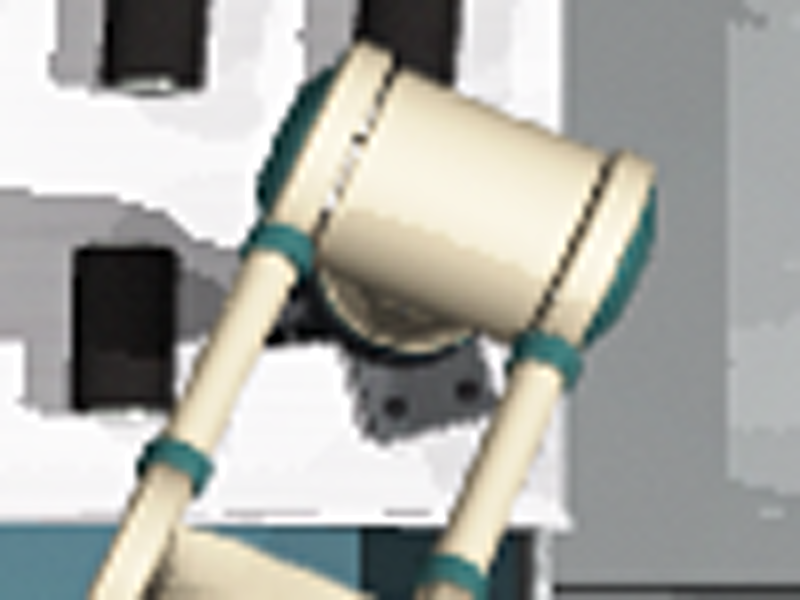

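```bash
python3 - <<'E'
from h import *
P=cloud('scene',np.load('pics/scene2.npy'))
# lowest points of gripper near (0.4808,-.1434)
d=P-np.array([.4808,-.1434,0])
m=(np.hypot(d[...,0],d[...,1])<.075)&(P[...,2]>.15)&(P[...,2]<.26)
q=P[m];i=np.argsort(q[:,2])[:40];print(q[i].round(3)[::3])
P=cloud('scene',np.load('pics/scene5.npy'))
m=(np.hypot(P[...,0]-.4805,P[...,1]+.1484)<.03)&(P[...,2]>.138)&(P[...,2]<.2)
q=P[m];i=np.argsort(q[:,2])[:30];print(q[i].round(3)[::2])
P=cloud('scene',np.load('pics/scene0.npy'))
m=(np.hypot(P[...,0]-.211,P[...,1]+.535)<.075)&(P[...,2]>.15)&(P[...,2]<.3)
q=P[m];i=np.argsort(q[:,2])[:30];print(q[i].round(3)[::3])
E
```

```text
[[ 0.466 -0.099  0.243]
 [ 0.475 -0.097  0.245]
 [ 0.473 -0.085  0.248]
 [ 0.473 -0.088  0.249]
 [ 0.497 -0.187  0.25 ]
 [ 0.461 -0.1    0.251]
 [ 0.49  -0.194  0.252]
 [ 0.498 -0.193  0.253]
 [ 0.502 -0.179  0.254]
 [ 0.467 -0.098  0.255]
 [ 0.502 -0.184  0.257]
 [ 0.499 -0.189  0.258]
 [ 0.473 -0.087  0.259]]
[[ 0.487 -0.138  0.138]
 [ 0.478 -0.174  0.138]
 [ 0.501 -0.14   0.138]
 [ 0.488 -0.15   0.138]
 [ 0.484 -0.168  0.138]
 [ 0.499 -0.165  0.139]
 [ 0.493 -0.148  0.14 ]
 [ 0.474 -0.148  0.14 ]
 [ 0.479 -0.164  0.141]
 [ 0.485 -0.146  0.149]
 [ 0.489 -0.14   0.154]
 [ 0.48  -0.148  0.155]
 [ 0.49  -0.143  0.155]
 [ 0.493 -0.155  0.159]
 [ 0.49  -0.139  0.161]]
[[ 0.235 -0.575  0.244]
 [ 0.201 -0.487  0.249]
 [ 0.236 -0.578  0.251]
 [ 0.237 -0.575  0.252]
 [ 0.236 -0.584  0.253]
 [ 0.203 -0.488  0.255]
 [ 0.196 -0.482  0.256]
 [ 0.208 -0.49   0.257]
 [ 0.198 -0.487  0.259]
 [ 0.241 -0.577  0.262]]
```

```bash
cat > sync.py <<'E'
from h import *
import json
s=bot.get_state()
json.dump({"p":s['tcp_pos'].tolist(),"q":R.from_euler('xyz',[180,0,s['eef_rot'][2]],degrees=True).as_quat().tolist()},open('cmd.json','w'))
print(s['clock'],s['tcp_pos'].round(4),s['eef_rot'].round(2),"F",s['wrist_force'].round(1),"w",s['width'].__round__(3))
E
python3 sync.py; python3 mv.py get .4815 -.1605 .101 13.7
```

```text
6.45 [ 0.4804 -0.1484  0.1212] [ 1.7998e+02 -2.0000e-02  1.3240e+01] F [0.7 0.6 0.1] w 0.0
turn [ 0.     0.    -0.008] shift [-0.0017  0.012   0.0202]
```

>>> arm_command:
  steps:
    - [[0,0,-0.008],[-0.002,0.012,-0.01],0]
    - [[0,0,-0.008],[-0.002,0.012,-0.01],0]
    - [[0,0,-0.008],[-0.002,0.012,-0.01],0]
    - [[0,0,-0.008],[-0.002,0.012,-0.01],0]
    - [[0,0,-0.008],[-0.002,0.012,-0.01],0]
    - [[0,0,-0.008],[-0.002,0.012,0.0],0]
    - [[0,0,-0.008],[-0.002,0.012,0.01],0]
    - [[0,0,-0.008],[-0.002,0.012,0.02],0]
    - [[0,0,-0.008],[-0.002,0.012,0.022],0]
    - [[0,0,-0.008],[-0.002,0.012,0.022],0]

```text
clock: 7.45
tcp_pos: [0.4806, -0.1602, 0.0981]
eef_rot: [-179.9, 0.1, 13.7]
wrist_force: [-0.5, -0.5, 0.4]
width: 1.004
```

```bash
python3 - <<'E'
from h import *
snap('scene','scene6')
b=cv2.imread('pics/scene6.png')
cv2.imwrite('pics/scene6z.png',cv2.resize(b[160:240,200:300],None,fx=8,fy=8-.5,interpolation=cv2.INTER_CUBIC))
P=cloud('scene',np.load('pics/scene6.npy'))
m=(np.hypot(P[...,0]-.4815,P[...,1]+.1605)<.075)&(P[...,2]>.141)&(P[...,2]<.2)
q=P[m];i=np.argsort(q[:,2])[:40];print(q[i].round(3)[::3])
E
python3 sync.py
```

```text
[[ 0.533 -0.137  0.141]
 [ 0.499 -0.207  0.142]
 [ 0.502 -0.204  0.146]
 [ 0.504 -0.201  0.148]
 [ 0.48  -0.117  0.149]
 [ 0.473 -0.119  0.15 ]
 [ 0.502 -0.203  0.151]
 [ 0.503 -0.206  0.154]
 [ 0.481 -0.114  0.155]
 [ 0.498 -0.202  0.157]
 [ 0.5   -0.212  0.158]
 [ 0.474 -0.109  0.159]
 [ 0.468 -0.12   0.16 ]
 [ 0.472 -0.108  0.162]]
7.5 [ 0.4811 -0.1604  0.0986] [-1.7998e+02  3.0000e-02  1.3710e+01] F [ 0.1 -0.1  0.1] w 1.003
```

View pics/scene6z.png

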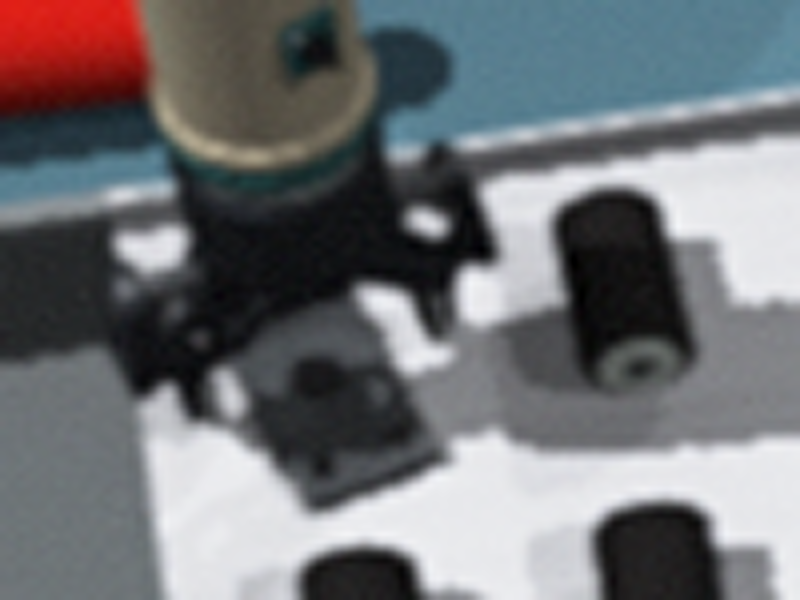

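>>> arm_command:
  steps:
    - [[0,0,0],[0,0,0.004],0]
    - [[0,0,0],[0,0,0.006],0]
    - [[0,0,0],[0,0,0.006],0.1]
    - [[0,0,0],[0,0,0.006],0.2]
    - [[0,0,0],[0,0,0.006],0.3]
    - [[0,0,0],[0,0,0.006],1]
    - [[0,0,0],[0,0,0.006],1]
    - [[0,0,0],[0,0,0.006],1]
    - [[0,0,0],[0,0,0.006],1]
    - [[0,0,0],[0,0,0.006],1]

```text
clock: 8.5
tcp_pos: [0.4816, -0.1608, 0.094]
eef_rot: [179.9, -0.1, 13.7]
wrist_force: [-1.6, -0.4, 5.2]
width: 0.638
```

```bash
python3 - <<'E'
from h import *
snap('scene','scene7')
b=cv2.imread('pics/scene7.png')
cv2.imwrite('pics/scene7z.png',cv2.resize(b[160:240,200:300],None,fx=8,fy=8-.5,interpolation=cv2.INTER_CUBIC))
E
python3 sync.py
```

```text
8.55 [ 0.4816 -0.1608  0.094 ] [ 1.7993e+02 -6.0000e-02  1.3710e+01] F [-1.3 -0.9  4.9] w 0.639
```

View pics/scene7z.png

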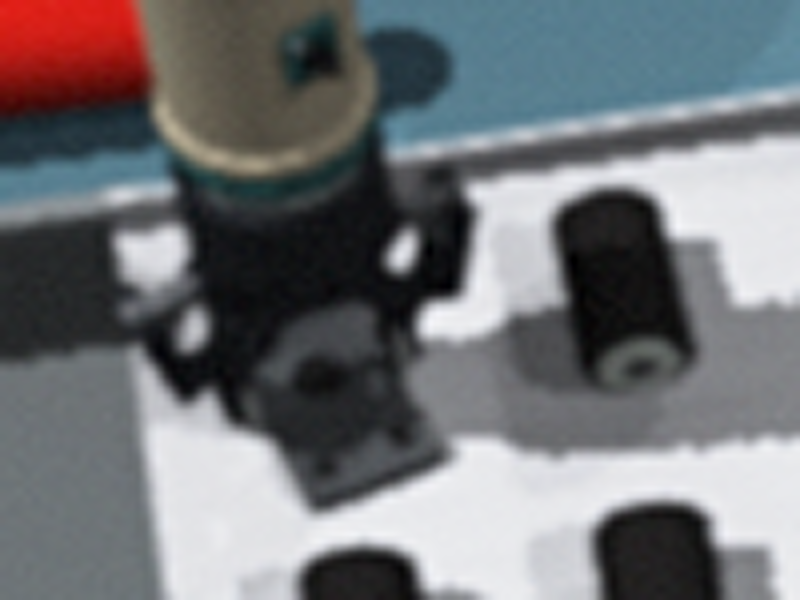

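```bash
python3 mv.py get .482 .073 .169 -1.9
```

```text
turn [ 0.    -0.     0.273] shift [ 0.0558 -0.2271 -0.075 ]
```

>>> arm_command:
  steps:
    - [[0,0,0],[0,0,-0.015],1]
    - [[0,0,0],[0,0,-0.045],1]
    - [[0,0,0],[0,0,-0.075],1]
    - [[0,0,0.05],[0.009,-0.035,-0.075],1]
    - [[0,0,0.1],[0.018,-0.075,-0.075],1]
    - [[0,0,0.15],[0.028,-0.115,-0.075],1]
    - [[0,0,0.2],[0.038,-0.155,-0.075],1]
    - [[0,0,0.25],[0.048,-0.195,-0.075],1]
    - [[0,0,0.273],[0.056,-0.227,-0.075],1]
    - [[0,0,0.273],[0.056,-0.227,-0.075],1]

```text
clock: 9.55
tcp_pos: [0.4805, 0.0774, 0.1671]
eef_rot: [-179.8, 0.1, -1.7]
wrist_force: [-1.0, -0.5, -3.9]
width: 0.634
```

```bash
python3 mv.py did 0 0 .273 .056 -.227 -.075; python3 - <<'E'
from h import *
s=bot.get_state();print(s['clock'],s['tcp_pos'],s['eef_rot'],s['width'],s['wrist_force'])
E
python3 mv.py get .482 .073 .096 -1.9
```

```text
[0.4822 0.073  0.169 ] [180.     0.    -1.93]
9.55 [0.48051819 0.0774097  0.1671382 ] [-1.79848682e+02  1.22621081e-01 -1.69533482e+00] 0.6338502046251504 [-0.99636098 -0.48234424 -3.88989239]
turn [-0. -0. -0.] shift [-0.0002 -0.      0.073 ]
```

>>> arm_command:
  steps:
    - [[0,0,0],[0,0,0.015],1]
    - [[0,0,0],[0,0,0.035],1]
    - [[0,0,0],[0,0,0.05],1]
    - [[0,0,0],[0,0,0.06],1]
    - [[0,0,0],[0,0,0.066],1]
    - [[0,0,0],[0,0,0.069],1]
    - [[0,0,0],[0,0,0.071],1]
    - [[0,0,0],[0,0,0.073],1]
    - [[0,0,0],[0,0,0.073],1]
    - [[0,0,0],[0,0,0.073],1]

```text
clock: 10.55
tcp_pos: [0.482, 0.0733, 0.0953]
eef_rot: [180.0, -0.0, -1.9]
wrist_force: [-0.5, 0.2, -4.6]
width: 0.634
```

```bash
python3 mv.py did 0 0 0 0 0 .073; python3 - <<'E'
from h import *
s=bot.get_state();print(s['clock'],s['tcp_pos'],s['eef_rot'],s['width'],s['wrist_force'])
E
```

```text
[0.4822 0.073  0.096 ] [180.     0.    -1.93]
10.55 [0.48204487 0.073332   0.09532368] [ 1.79996230e+02 -4.36263156e-02 -1.93291410e+00] 0.6340642378540999 [-0.51367805  0.20479234 -4.619898  ]
```

>>> arm_command:
  steps:
    - [[0,0,0],[0,0,0.0015],1]
    - [[0,0,0],[0,0,0.0015],0.5]
    - [[0,0,0],[0,0,0.0015],0.3]
    - [[0,0,0],[0,0,0.0015],0.1]
    - [[0,0,0],[0,0,0.0015],0]
    - [[0,0,0],[0,0,-0.02],0]
    - [[0,0,0],[0,0,-0.05],0]
    - [[0,0,0],[0,0,-0.075],0.2]
    - [[0,0,0],[0,0,-0.075],0.4]
    - [[0,0,0],[0,0,-0.075],0.6]

```text
clock: 11.55
tcp_pos: [0.482, 0.0733, 0.1703]
eef_rot: [180.0, -0.1, -1.9]
wrist_force: [0.9, -0.3, -0.6]
width: 0.511
```

```bash
python3 mv.py did 0 0 0 0 0 -.075; python3 - <<'E'
from h import *
snap('scene','scene8');snap('top','top8')
s=bot.get_state();print(s['clock'],s['tcp_pos'],s['eef_rot'],s['width'],s['wrist_force'])
E
python3 mv.py get .5585 .1965 .172 -1.9; python3 meas.py 8
```

```text
[0.4822 0.073  0.171 ] [180.     0.    -1.93]
11.65 [0.48084291 0.07330839 0.16892076] [ 1.79988692e+02  1.22404304e-01 -1.93235030e+00] 0.4041742392659007 [-0.60373447 -0.57809744 -1.23725503]
turn [-0. -0. -0.] shift [ 0.0721 -0.126  -0.001 ]
top px [295. 224.] zmed 0.166 z80 0.171 plane 0.148 c 474 -38 size 73 45 ang -1.2
top px [330. 181.] zmed 0.166 z80 0.171 plane 0.148 c 621 -165 size 77 45 ang -6.5
top px [299. 180.] zmed 0.166 z80 0.171 plane 0.148 c 625 -56 size 80 46 ang -5.3
top handle [589. 205.] [203.  51.] 14.3 z 0.142 191
scene px [264. 277.] zmed 0.133 z80 0.141 plane 0.135 c 713 -133 size 202 11 ang 88.2
scene px [246. 249.] zmed 0.167 z80 0.170 plane 0.148 c 616 -166 size 92 46 ang -9.4
scene px [318. 237.] zmed 0.137 z80 0.139 plane 0.135 c 624 48 size 58 53 ang -14.7
scene px [283. 243.] zmed 0.166 z80 0.170 plane 0.148 c 621 -57 size 94 47 ang -5.5
scene px [278. 198.] zmed 0.166 z80 0.170 plane 0.148 c 470 -40 size 101 48 ang -4.0
scene px [268. 180.] zmed 0.138 z80 0.144 plane 0.135 c 387 -56 size 149 15 ang 88.5
scene px [317. 139.] zmed 0.394 z80 0.545 plane 0.148 c 250 171 size 630 216 ang -13.9
scene handle [560. 187.] [145.  33.] 0.2 z 0.141 261
```

View pics/scene8.png

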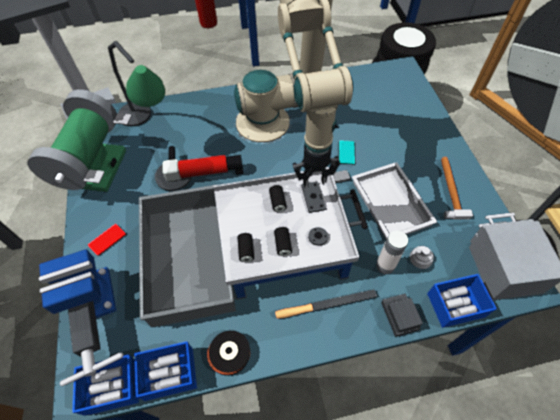

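>>> arm_command:
  steps:
    - [[0,0,0],[0.02,-0.035,-0.01],0.6]
    - [[0,0,0],[0.04,-0.07,-0.01],0.6]
    - [[0,0,0],[0.06,-0.105,-0.01],0.6]
    - [[0,0,0],[0.072,-0.126,-0.01],0.6]
    - [[0,0,0],[0.072,-0.126,-0.01],0.6]
    - [[0,0,0],[0.072,-0.126,0.0],0.6]
    - [[0,0,0],[0.072,-0.126,0.02],0.6]
    - [[0,0,0],[0.072,-0.126,0.035],0.6]
    - [[0,0,0],[0.072,-0.126,0.035],0.6]
    - [[0,0,0],[0.072,-0.126,0.035],0.6]
  squeeze: 80

```text
clock: 12.65
tcp_pos: [0.5571, 0.1957, 0.1344]
eef_rot: [180.0, 0.1, -2.0]
wrist_force: [0.6, -0.4, 0.3]
width: 0.397
```

```bash
python3 mv.py did 0 0 0 .072 -.126 .035; python3 - <<'E'
from h import *
b,_=snap('scene','scene9')
s=bot.get_state();print(s['clock'],s['tcp_pos'],s['eef_rot'],s['width'],s['wrist_force'])
cv2.imwrite('pics/scene9z.png',cv2.resize(b[140:260,290:450],None,fx=5,fy=5,interpolation=cv2.INTER_CUBIC))
E
```

```text
[0.5584 0.1965 0.136 ] [180.     0.    -1.93]
12.7 [0.557818   0.19606514 0.13517011] [ 1.79983134e+02 -5.86193280e-05 -1.98313938e+00] 0.39623068744654905 [-0.7751176   0.08563101  0.7154133 ]
```

View pics/scene9z.png

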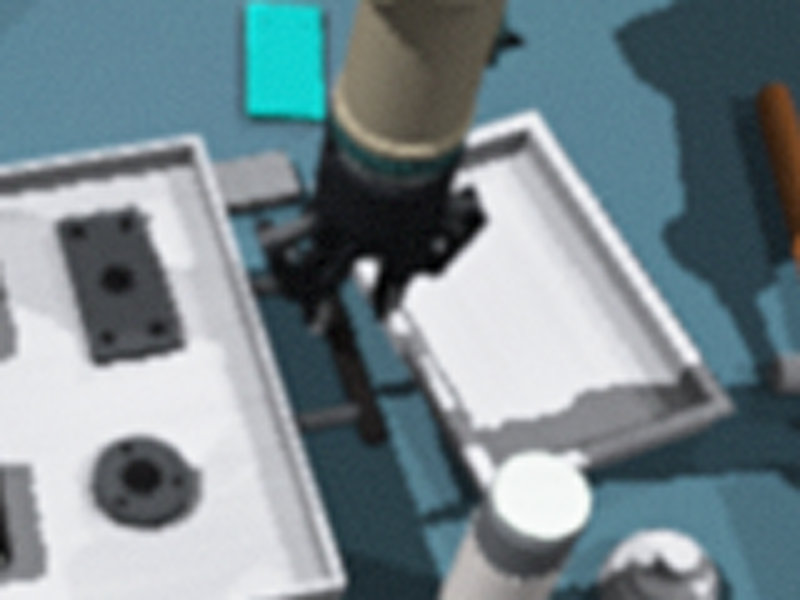

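>>> arm_command:
  steps:
    - [[0,0,0],[0,0,0.01],0.6]
    - [[0,0,0],[0,0,0.02],0.6]
    - [[0,0,0],[0,0,0.03],0.6]
    - [[0,0,0],[0,0,0.04],0.6]
    - [[0,0,0],[0,0,0.044],0.6]
    - [[0,0,0],[0,0,0.044],0.7]
    - [[0,0,0],[0,0,0.044],1]
    - [[0,0,0],[0,0,0.044],1]
    - [[0,0,0],[0,0,0.044],1]
    - [[0,0,0],[0,0,0.044],1]

```text
clock: 13.7
tcp_pos: [0.5579, 0.1966, 0.0909]
eef_rot: [180.0, 0.0, -1.9]
wrist_force: [0.2, -1.4, -2.7]
width: 0.185
```

```bash
python3 mv.py did 0 0 0 0 0 .044; python3 - <<'E'
from h import *
b,_=snap('scene','scene10')
s=bot.get_state();print(s['clock'],s['tcp_pos'],s['eef_rot'],s['width'],s['wrist_force'])
cv2.imwrite('pics/scene10z.png',cv2.resize(b[140:260,290:450],None,fx=5,fy=5,interpolation=cv2.INTER_CUBIC))
E
```

```text
[0.5584 0.1965 0.092 ] [180.     0.    -1.93]
13.75 [0.55795008 0.19656381 0.09095579] [ 1.79971254e+02  1.67407552e-03 -1.92832478e+00] 0.1802046547320642 [ 0.53692121 -2.49229659 -3.21398079]
```

View pics/scene10z.png

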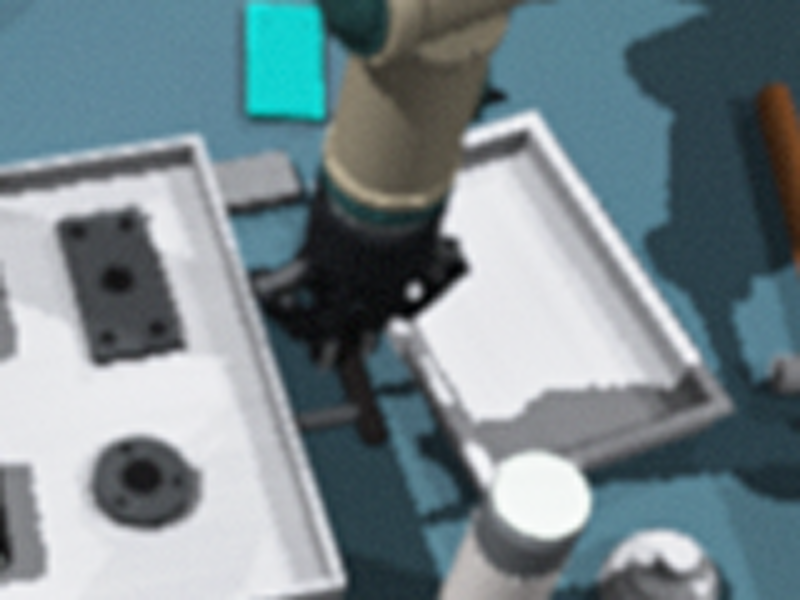

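>>> arm_command:
  steps:
    - [[0.01,0,0],[0,0,-0.004],1]
    - [[0.02,0,0],[0,0,-0.0083],1]
    - [[0.034,0,0],[-0.0,-0.0005,-0.0141],1]
    - [[0.048,0,0],[0,-0.0006,-0.02],1]
    - [[0.062,0,0],[0,-0.0006,-0.0258],1]
    - [[0.076,0,0],[0,-0.0005,-0.0316],1]
    - [[0.09,0,0],[0,-0.0003,-0.0374],1]
    - [[0.1,0,0],[0,-0.0001,-0.0415],1]
    - [[0.105,0,0],[0,0,-0.0436],1]
    - [[0.105,0,0],[0,0,-0.0436],1]

```text
clock: 14.75
tcp_pos: [0.5579, 0.1966, 0.135]
eef_rot: [-174.0, -0.0, -1.9]
wrist_force: [1.2, -1.0, -8.8]
width: 0.183
```

```bash
python3 mv.py did .105 0 0 0 0 -.0436; python3 - <<'E'
from h import *
b,_=snap('scene','scene11')
s=bot.get_state();print(s['clock'],s['tcp_pos'],s['eef_rot'],s['width'],s['wrist_force'])
E
```

```text
[0.5584 0.1965 0.1356] [-173.98    0.     -1.93]
14.8 [0.55791976 0.19659923 0.13478801] [-1.74003539e+02 -8.16123387e-03 -1.93983456e+00] 0.18622537523808702 [ 1.44403425 -0.77421473 -9.16138627]
```

View pics/scene11.png

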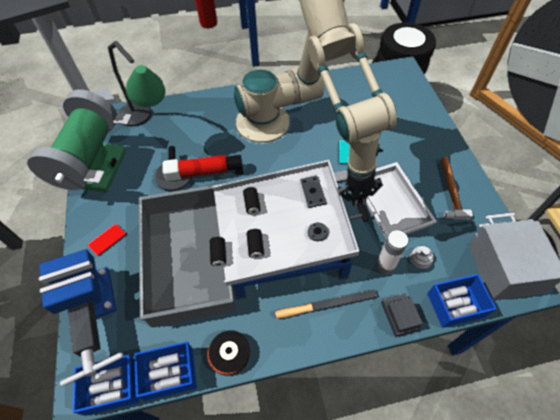

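>>> arm_command:
  steps:
    - [[0,0,0],[0,0,0],1]
    - [[0,0,0],[0,0,0],1]
    - [[0,0,0],[0,0,0],1]
    - [[0,0,0],[0,0,0],1]
    - [[0,0,0],[0,0,0],1]
    - [[0,0,0],[0,0,0],1]
    - [[0,0,0],[0,0,0],1]
    - [[0,0,0],[0,0,0],1]
    - [[0,0,0],[0,0,0],1]
    - [[0,0,0],[0,0,0],1]

```text
clock: 15.8
tcp_pos: [0.5579, 0.1967, 0.1346]
eef_rot: [-174.0, 0.0, -1.9]
wrist_force: [0.9, -2.6, -9.1]
width: 0.183
```

```bash
python3 - <<'E'
from h import *
b,_=snap('scene','scene12')
s=bot.get_state();print(s['clock'],s['tcp_pos'],s['eef_rot'],s['width'],s['wrist_force'])
E
```

```text
15.85 [0.55794937 0.19663896 0.1345294 ] [-1.74006131e+02  5.63742372e-03 -1.93201091e+00] 0.18090617128917474 [ 0.44574082 -3.5500687  -8.31812052]
```

View pics/scene12.png

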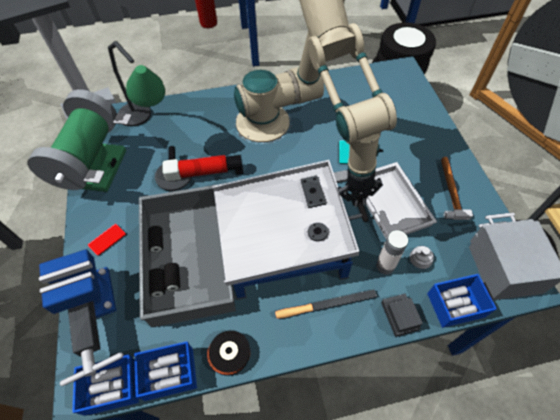

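>>> arm_command:
  steps:
    - [[-0.005,0,0],[0,0.0002,0.002],1]
    - [[-0.014,0,0],[0,0.0005,0.0058],1]
    - [[-0.023,0,0],[0,0.0008,0.0095],1]
    - [[-0.032,0,0],[0,0.001,0.0132],1]
    - [[-0.041,0,0],[0,0.0013,0.017],1]
    - [[-0.05,0,0],[0,0.0017,0.0207],1]
    - [[-0.059,0,0],[0,0.002,0.0244],1]
    - [[-0.068,0,0],[0,0.0024,0.0281],1]
    - [[-0.075,0,0],[0,0.0028,0.031],1]
    - [[-0.08,0,0],[0,0.0031,0.033],1]

```text
clock: 16.85
tcp_pos: [0.5579, 0.197, 0.1011]
eef_rot: [-178.6, 0.0, -1.9]
wrist_force: [0.8, -5.2, -9.1]
width: 0.184
```

```bash
python3 mv.py did -.08 0 0 0 .0031 .033; python3 mv.py get .5584 .1965 .092 -1.93; python3 - <<'E'
from h import *
s=bot.get_state();print(s['clock'],s['tcp_pos'],s['eef_rot'],s['width'],s['wrist_force'])
E
```

```text
[0.5584 0.1969 0.1025] [-178.57   -0.     -1.93]
turn [-0.025  0.     0.   ] shift [0.     0.0006 0.0105]
16.85 [0.55791706 0.1970418  0.10107195] [-1.78624089e+02  1.89910092e-02 -1.92386156e+00] 0.18356961899036686 [ 0.75665739 -5.1580173  -9.07766669]
```

>>> arm_command:
  steps:
    - [[-0.004,0,0],[0,0.0001,0.0017],1]
    - [[-0.008,0,0],[0,0.0002,0.0033],1]
    - [[-0.012,0,0],[0,0.0003,0.005],1]
    - [[-0.015,0,0],[0,0.0004,0.0063],1]
    - [[-0.018,0,0],[0,0.0004,0.0075],1]
    - [[-0.021,0,0],[0,0.0005,0.0087],1]
    - [[-0.023,0,0],[0,0.0006,0.0096],1]
    - [[-0.025,0,0],[0,0.0006,0.0105],1]
    - [[-0.025,0,0],[0,0.0006,0.0105],1]
    - [[-0.025,0,0],[0,0.0006,0.0105],1]

```text
clock: 17.85
tcp_pos: [0.5579, 0.1966, 0.091]
eef_rot: [180.0, 0.0, -1.9]
wrist_force: [0.6, -5.9, -8.2]
width: 0.181
```

```bash
python3 mv.py did -.025 0 0 0 .0006 .0105; python3 - <<'E'
from h import *
s=bot.get_state();print(s['clock'],s['tcp_pos'],s['eef_rot'],s['width'],s['wrist_force'])
b,_=snap('scene','scene13'); P=cloud('scene',np.load('pics/scene13.npy'))
for p in[[.55,.02,.125],[.45,-.05,.125],[.60,-.15,.125],[.6,.13,.125]]:
    u,v=proj('scene',p).round().astype(int); print(P[v-1:v+2,u-1:u+2].reshape(-1,3).mean(0).round(4))
P=cloud('scene',np.load('pics/scene0.npy'))
for p in[[.55,.02,.125],[.60,-.15+.05,.125]]:
    u,v=proj('scene',p).round().astype(int); print(P[v-1:v+2,u-1:u+2].reshape(-1,3).mean(0).round(4))
E
```

```text
[0.5584 0.1965 0.092 ] [180.     0.    -1.93]
17.85 [0.55790834 0.19661631 0.09096966] [ 1.79966872e+02  6.51694209e-03 -1.93290832e+00] 0.18064100369797453 [ 0.63977851 -5.92119768 -8.16420306]
[0.5496 0.0214 0.1256]
[ 0.4474 -0.0511  0.124 ]
[ 0.6013 -0.1504  0.125 ]
[0.6006 0.1306 0.1254]
[0.5491 0.0215 0.1248]
[ 0.5995 -0.0987  0.1248]
```

>>> arm_command:
  steps:
    - [[0,0,0],[0,0,0.0005],1]
    - [[0,0,0],[0,0,0.001],1]
    - [[0,0,0],[0,0,0.0015],1]
    - [[0,0,0],[0,0,0.002],1]
    - [[0,0,0],[0,0,0.002],1]
    - [[0,0,0],[0,0,0.002],1]
    - [[0,0,0],[0,0,0.002],1]
    - [[0,0,0],[0,0,0.002],1]
    - [[0,0,0],[0,0,0.002],1]
    - [[0,0,0],[0,0,0.002],1]

```text
clock: 18.9
tcp_pos: [0.558, 0.1967, 0.0909]
eef_rot: [180.0, -0.1, -1.9]
wrist_force: [-2.2, -6.3, 1.0]
width: 0.183
```

```bash
python3 mv.py did 0 0 0 0 0 .002; python3 - <<'E'
from h import *
s=bot.get_state();print(s['clock'],s['tcp_pos'],s['eef_rot'],s['width'],s['wrist_force'])
E
```

```text
[0.5584 0.1965 0.09  ] [180.     0.    -1.93]
18.9 [0.55798493 0.19665605 0.09090157] [ 1.79981312e+02 -5.99479217e-02 -1.92836791e+00] 0.18279704006986824 [-2.18961304 -6.32684704  0.98946029]
```

>>> arm_command:
  steps:
    - [[0,0,0],[0,0,0],0.7]
    - [[0,0,0],[0,0,0],0.6]
    - [[0,0,0],[0,0,0],0.6]
    - [[0,0,0],[0,0,-0.015],0.6]
    - [[0,0,0],[0,0,-0.04],0.6]
    - [[0,0,0],[0,0,-0.07],0.6]
    - [[0,0,0],[-0.018,0.031,-0.08],0.5]
    - [[0,0,0],[-0.036,0.062,-0.08],0.3]
    - [[0,0,0],[-0.056,0.094,-0.08],0]
    - [[0,0,0],[-0.074,0.123,-0.08],0]

```text
clock: 19.9
tcp_pos: [0.4794, 0.076, 0.1696]
eef_rot: [-179.9, -0.1, -1.9]
wrist_force: [-0.1, -0.3, 0.2]
width: 0.979
```

```bash
python3 mv.py did 0 0 0 -.074 .123 -.08; python3 - <<'E'
from h import *
s=bot.get_state();print(s['clock'],s['tcp_pos'],s['eef_rot'],s['width'],s['wrist_force'])
for n in('scene','top'): snap(n,n+'14')
P=cloud('scene',np.load('pics/scene14.npy'))
for p in[[.55,.02,.125],[.45,-.05,.125],[.60,-.15,.125],[.6,.13,.125]]:
    u,v=proj('scene',p).round().astype(int); print(P[v-1:v+2,u-1:u+2].reshape(-1,3).mean(0).round(4))
b=cv2.imread('pics/scene14.png')
cv2.imwrite('pics/scene14z.png',cv2.resize(b[140:330,130:450],None,fx=2.5,fy=2.5,interpolation=cv2.INTER_CUBIC))
E
python3 meas.py 14; python3 sync.py
```

```text
[0.4803 0.0761 0.17  ] [180.     0.    -1.93]
19.9 [0.47941364 0.07604883 0.16963065] [-1.79949453e+02 -9.89923340e-02 -1.90923042e+00] 0.9794475880249119 [-0.10681296 -0.33837914  0.24423347]
[0.5494 0.0214 0.1253]
[ 0.4492 -0.0514  0.1267]
[ 0.6021 -0.1504  0.1265]
[0.6006 0.1307 0.1252]
top handle [589. 205.] [205.  53.] 15.2 z 0.142 187
scene px [302. 270.] zmed 0.133 z80 0.141 plane 0.135 c 717 -24 size 311 11 ang 88.2
scene px [318. 236.] zmed 0.137 z80 0.138 plane 0.135 c 624 48 size 58 54 ang -14.7
scene px [311. 149.] zmed 0.387 z80 0.539 plane 0.148 c 248 115 size 588 251 ang -28.9
scene handle [559. 188.] [148.  33.] 1.4 z 0.142 260
20.0 [0.4776 0.0746 0.1696] [ 1.7997e+02  4.0000e-02 -2.1000e+00] F [ 1.1  0.5 -0.1] w 0.999
```

View pics/scene14z.png

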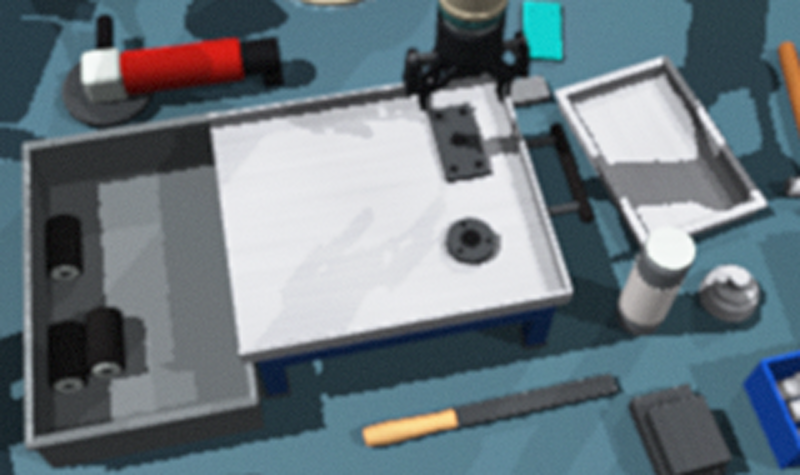

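```bash
python3 - <<'E'
from h import *
import json
print(proj('scene',[.482,.0733,.135]),onplane('scene',314,196.8,.135))
json.dump({"p":[.4803,.0761,.17],"q":R.from_euler('xyz',[180,0,-1.93],degrees=True).as_quat().tolist()},open('cmd.json','w'))
E
python3 mv.py get .482 .0733 .093 -1.9
```

```text
[313.77188815 196.39925711] [0.48364254 0.07360097 0.135     ]
turn [ 0.     0.    -0.001] shift [0.0018 0.0027 0.077 ]
```

>>> arm_command:
  steps:
    - [[0,0,0],[0.002,0.003,0],0]
    - [[0,0,0],[0.002,0.003,0.025],0]
    - [[0,0,0],[0.002,0.003,0.05],0]
    - [[0,0,0],[0.002,0.003,0.068],0]
    - [[0,0,0],[0.002,0.003,0.076],0]
    - [[0,0,0],[0.002,0.003,0.076],0.2]
    - [[0,0,0],[0.002,0.003,0.076],0.3]
    - [[0,0,0],[0.002,0.003,0.076],1]
    - [[0,0,0],[0.002,0.003,0.076],1]
    - [[0,0,0],[0.002,0.003,0.076],1]
  squeeze: 60

```text
clock: 21.0
tcp_pos: [0.4832, 0.0736, 0.0943]
eef_rot: [-180.0, -0.2, -1.9]
wrist_force: [-0.4, 0.9, 6.1]
width: 0.634
```

```bash
python3 mv.py did 0 0 0 .002 .003 .076; python3 - <<'E'
from h import *
s=bot.get_state();print(s['clock'],s['tcp_pos'],s['eef_rot'],s['width'],s['wrist_force'])
# tray rim from scene+top: bright mask contour at z .030 ; floor at .004
b=cv2.imread('pics/top0.png');c=b[140:280,140:240]
cv2.imwrite('pics/tray0z.png',cv2.resize(c,None,fx=6,fy=4.2*1,interpolation=cv2.INTER_CUBIC) if 0 else cv2.resize(c,None,fx=4.2,fy=4.2,interpolation=cv2.INTER_CUBIC))
b=cv2.imread('pics/scene13.png');c=b[140:260,330:450]
cv2.imwrite('pics/tray1z.png',cv2.resize(c,None,fx=5,fy=5,interpolation=cv2.INTER_CUBIC))
E
```

```text
[0.4822 0.073  0.094 ] [180.     0.    -1.93]
21.0 [0.48318985 0.07356194 0.0942945 ] [-179.97902534   -0.20041862   -1.92821921] 0.6336883400816807 [-0.36397312  0.89978156  6.08993008]
```

View pics/tray0z.png

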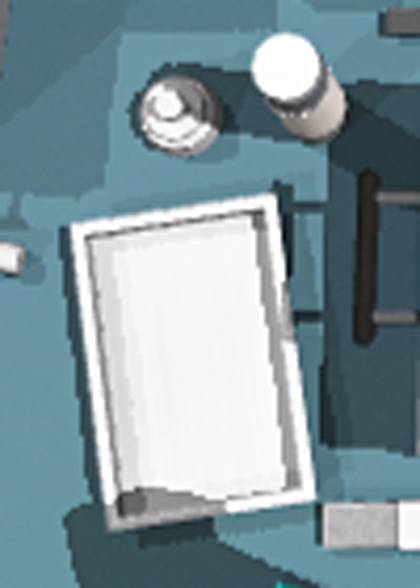

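```bash
python3 - <<'E'
from h import *
W=onplane('top',np.array([156.7,205.5,215,165.7]),np.array([194,186.4,258.6,265.7]),.030)[:,:2]
print(W.round(3),W.mean(0).round(4)); e=W[0]-W[3];e2=W[1]-W[2];print(np.degrees(np.arctan2([e[1],e2[1]],[e[0],e2[0]])),np.linalg.norm(e),np.linalg.norm(e2),np.linalg.norm(W[0]-W[1]))
a=np.radians(7.6);c=W.mean(0)
for t in(-.058,.062): print(c+t*np.array([np.cos(a),np.sin(a)]))
E
python3 mv.py get .482 .073 .17 -1.9; python3 mv.py get .429 .355 .17 7.6
```

```text
[[0.605 0.47 ]
 [0.63  0.289]
 [0.362 0.253]
 [0.34  0.433]] [0.484  0.3613]
[7.90129122 7.52185563] 0.2674713598800862 0.2699173089169625 0.18279244500025224
[0.42655668 0.35361802]
[0.54550255 0.36948879]
turn [ 0.     0.    -0.001] shift [-0.0002  0.     -0.076 ]
turn [ 0.     0.    -0.166] shift [-0.0627 -0.28   -0.076 ]
```

View pics/tray1z.png

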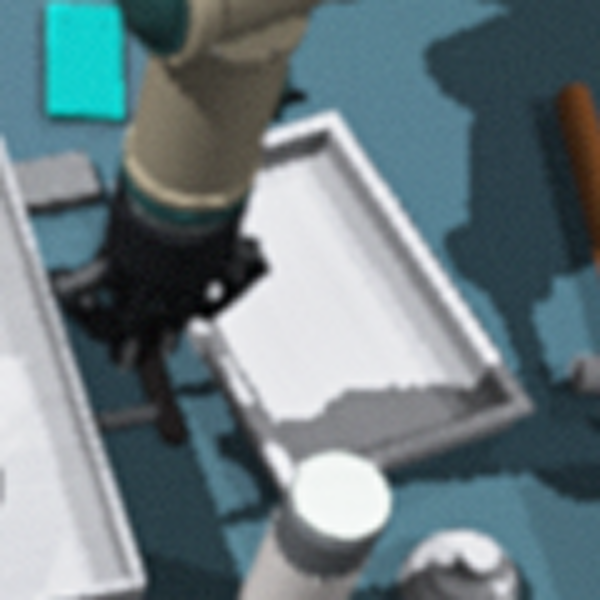

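>>> arm_command:
  steps:
    - [[0,0,0],[0,0,-0.015],1]
    - [[0,0,0],[0,0,-0.045],1]
    - [[0,0,0],[0,0,-0.076],1]
    - [[0,0,-0.02],[-0.009,-0.037,-0.076],1]
    - [[0,0,-0.05],[-0.019,-0.08,-0.076],1]
    - [[0,0,-0.08],[-0.029,-0.124,-0.076],1]
    - [[0,0,-0.11],[-0.039,-0.168,-0.076],1]
    - [[0,0,-0.14],[-0.049,-0.21,-0.076],1]
    - [[0,0,-0.166],[-0.058,-0.25,-0.076],1]
    - [[0,0,-0.166],[-0.065,-0.279,-0.076],1]

```text
clock: 22.0
tcp_pos: [0.4247, 0.3565, 0.1679]
eef_rot: [180.0, 0.1, 7.7]
wrist_force: [0.6, -0.9, -3.9]
width: 0.636
```

```bash
python3 mv.py did 0 0 -.166 -.065 -.279 -.076; python3 - <<'E'
from h import *
s=bot.get_state();print(s['clock'],s['tcp_pos'],s['eef_rot'],s['width'],s['wrist_force'],s['joints'])
E
python3 mv.py get .427 .354 -.024 7.6
```

```text
[0.4266 0.3541 0.17  ] [180.     0.     7.58]
22.0 [0.42465978 0.35653991 0.16785681] [1.79999892e+02 1.09304977e-01 7.67622707e+00] 0.635660337816492 [ 0.58784748 -0.89406423 -3.88777156] [3.27934643e+01 1.54081487e+01 9.20887545e+01 4.85184785e-02
 7.26021179e+01 1.15102690e+02]
turn [-0.  0. -0.] shift [4.00e-04 1.00e-04 1.94e-01]
```

>>> arm_command:
  steps:
    - [[0,0,0],[0,0,0.01],1]
    - [[0,0,0],[0,0,0.035],1]
    - [[0,0,0],[0,0,0.065],1]
    - [[0,0,0],[0,0,0.095],1]
    - [[0,0,0],[0,0,0.125],1]
    - [[0,0,0],[0,0,0.15],1]
    - [[0,0,0],[0,0,0.17],1]
    - [[0,0,0],[0,0,0.182],1]
    - [[0,0,0],[0,0,0.185],1]
    - [[0,0,0],[0,0,0.185],1]

```text
clock: 23.0
tcp_pos: [0.4263, 0.354, -0.0163]
eef_rot: [180.0, 0.0, 7.6]
wrist_force: [0.8, -0.1, -3.0]
width: 0.632
```

```bash
python3 mv.py did 0 0 0 0 0 .185; python3 - <<'E'
from h import *
s=bot.get_state();print(s['clock'],s['tcp_pos'],s['eef_rot'],s['width'],s['wrist_force'],s['joints'])
b,_=snap('scene','scene15')
cv2.imwrite('pics/scene15z.png',cv2.resize(b[120:260,310:470],None,fx=4.2,fy=4.2,interpolation=cv2.INTER_CUBIC))
E
```

```text
[ 0.4266  0.3541 -0.015 ] [180.     0.     7.58]
23.0 [ 0.4262657   0.35404302 -0.0163215 ] [1.79971946e+02 3.36042396e-02 7.55983093e+00] 0.6319098217797838 [ 0.76922613 -0.05645989 -3.00153742] [ 3.25251577e+01  2.61438098e+01  1.05843734e+02 -1.51246674e-02
  4.80547621e+01  1.14975432e+02]
```

View pics/scene15z.png

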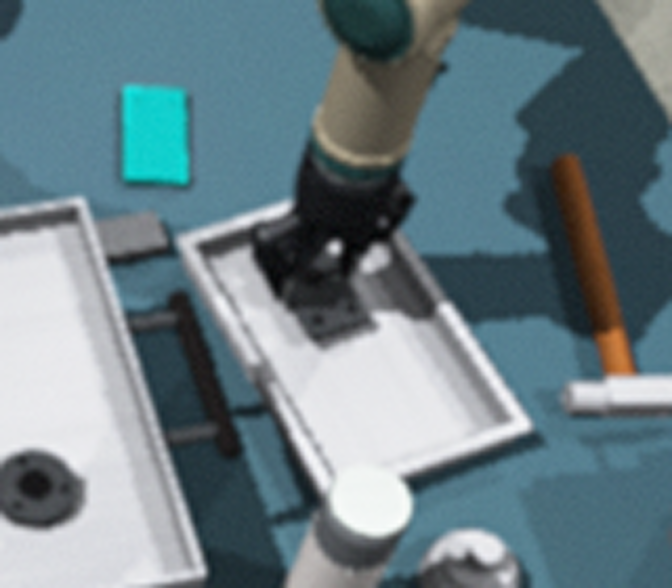

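Plate is inside the tray, clear of walls. Lowering the last ~11 mm slowly.

>>> arm_command:
  steps:
    - [[0,0,0],[0,0,0.002],1]
    - [[0,0,0],[0,0,0.004],1]
    - [[0,0,0],[0,0,0.006],1]
    - [[0,0,0],[0,0,0.0075],1]
    - [[0,0,0],[0,0,0.009],1]
    - [[0,0,0],[0,0,0.01],1]
    - [[0,0,0],[0,0,0.011],1]
    - [[0,0,0],[0,0,0.012],1]
    - [[0,0,0],[0,0,0.012],1]
    - [[0,0,0],[0,0,0.012],1]

```text
clock: 24.05
tcp_pos: [0.4262, 0.3544, -0.0266]
eef_rot: [-180.0, -0.0, 7.6]
wrist_force: [-1.7, -1.6, 7.9]
width: 0.637
```

```bash
python3 mv.py did 0 0 0 0 0 .012; python3 - <<'E'
from h import *
s=bot.get_state();print(s['clock'],s['tcp_pos'],s['eef_rot'],s['width'],s['wrist_force'])
E
```

```text
[ 0.4266  0.3541 -0.027 ] [180.     0.     7.58]
24.05 [ 0.42622217  0.35440341 -0.02664899] [-1.79998679e+02 -2.70788268e-02  7.58537529e+00] 0.6374049698684582 [-1.7173527  -1.61905956  7.90276677]
```

>>> arm_command:
  steps:
    - [[0,0,0],[0,0,-0.001],0.4]
    - [[0,0,0],[0,0,-0.001],0.3]
    - [[0,0,0],[0,0,-0.001],0.1]
    - [[0,0,0],[0,0,-0.001],0]
    - [[0,0,0],[0,0,-0.02],0]
    - [[0,0,0],[0,0,-0.06],0]
    - [[0,0,0],[0,0,-0.1],0]
    - [[0,0,0],[0,0,-0.14],0]
    - [[0,0,0],[0,0,-0.18],0]
    - [[0,0,0],[0,0,-0.21],0]

```text
clock: 25.05
tcp_pos: [0.427, 0.3549, 0.1848]
eef_rot: [-179.9, -0.2, 7.6]
wrist_force: [0.5, -0.1, -0.3]
width: 1.002
```

```bash
python3 mv.py did 0 0 0 0 0 -.21; python3 - <<'E'
from h import *
s=bot.get_state();print(s['clock'],s['tcp_pos'],s['eef_rot'],s['width'],s['wrist_force'])
b,_=snap('scene','scene16');snap('top','top16')
cv2.imwrite('pics/scene16z.png',cv2.resize(b[120:260,290:470],None,fx=4.2,fy=4.2,interpolation=cv2.INTER_CUBIC))
E
python3 meas.py 16|grep -v handle
python3 mv.py get .624 .05 .183 -1.9
```

```text
[0.4266 0.3541 0.183 ] [180.     0.     7.58]
25.05 [0.42696619 0.35489301 0.18480912] [-179.9179823    -0.17997162    7.57863584] 1.0022644000108236 [ 0.45427051 -0.05140217 -0.26937518]
top px [267. 182.] zmed 0.137 z80 0.141 plane 0.135 c 623 54 size 50 46 ang -1.1
scene px [292. 272.] zmed 0.134 z80 0.141 plane 0.135 c 716 -51 size 366 11 ang 88.2
scene px [318. 236.] zmed 0.137 z80 0.139 plane 0.135 c 624 50 size 58 57 ang -14.7
scene px [256. 182.] zmed 0.138 z80 0.143 plane 0.135 c 386 -90 size 259 13 ang 88.4
turn [-0.     0.     0.165] shift [0.1555 0.3274 0.    ]
```

View pics/scene16z.png

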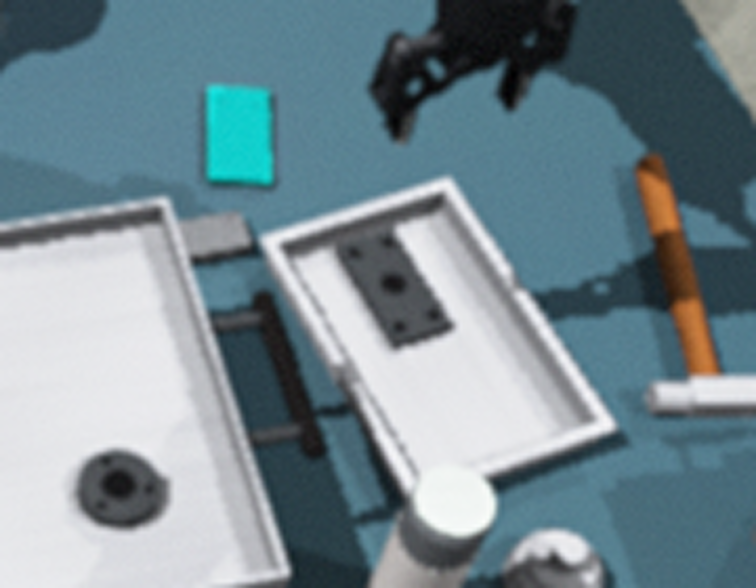

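>>> arm_command:
  steps:
    - [[0,0,0.02],[0.017,0.035,0],0]
    - [[0,0,0.05],[0.034,0.072,0],0]
    - [[0,0,0.07],[0.052,0.11,0],0]
    - [[0,0,0.09],[0.07,0.148,0],0]
    - [[0,0,0.11],[0.088,0.186,0],0]
    - [[0,0,0.13],[0.106,0.224,0],0]
    - [[0,0,0.15],[0.124,0.262,0],0]
    - [[0,0,0.165],[0.142,0.3,0],0]
    - [[0,0,0.165],[0.155,0.327,0],0]
    - [[0,0,0.165],[0.155,0.327,0],0]

```text
clock: 26.15
tcp_pos: [0.6249, 0.0467, 0.1802]
eef_rot: [179.9, 0.0, -2.1]
wrist_force: [-0.4, -0.2, 0.2]
width: 0.997
```

```bash
python3 mv.py did 0 0 .165 .155 .327 0; python3 - <<'E'
from h import *
s=bot.get_state();print(s['clock'],s['tcp_pos'],s['eef_rot'],s['width'],s['wrist_force'])
E
python3 mv.py get .624 .051 .095 -1.9
```

```text
[0.6234 0.0504 0.183 ] [180.     0.    -1.87]
26.15 [0.6249334  0.04673401 0.18022027] [ 1.79888926e+02  1.59046007e-02 -2.11927944e+00] 0.997308274127951 [-0.42937943 -0.23640818  0.18894452]
turn [-0.  0.  0.] shift [ 0.0006 -0.0006  0.088 ]
```

>>> arm_command:
  steps:
    - [[0,0,0],[0,0,0.01],0]
    - [[0,0,0],[0,0,0.04],0]
    - [[0,0,0],[0,0,0.065],0]
    - [[0,0,0],[0,0,0.08],0]
    - [[0,0,0],[0,0,0.088],0]
    - [[0,0,0],[0,0,0.088],0.1]
    - [[0,0,0],[0,0,0.088],0.25]
    - [[0,0,0],[0,0,0.088],1]
    - [[0,0,0],[0,0,0.088],1]
    - [[0,0,0],[0,0,0.088],1]

```text
clock: 27.15
tcp_pos: [0.6239, 0.051, 0.0955]
eef_rot: [-180.0, -0.2, -1.9]
wrist_force: [-0.9, 1.4, 5.3]
width: 0.674
```

```bash
python3 mv.py did 0 0 0 0 0 .088; python3 - <<'E'
from h import *
s=bot.get_state();print(s['clock'],s['tcp_pos'],s['eef_rot'],s['width'],s['wrist_force'])
E
python3 mv.py get .6234 .0504 .18 -1.9;python3 mv.py get .543 .369 .18 7.6
```

```text
[0.6234 0.0504 0.095 ] [180.     0.    -1.87]
27.15 [0.62390968 0.05101096 0.09548663] [-1.79977633e+02 -1.59857156e-01 -1.86879132e+00] 0.6740855917024762 [-0.90904106  1.39014491  5.32727891]
turn [-0.  0.  0.] shift [-0.    -0.    -0.085]
turn [-0.     0.    -0.165] shift [-0.0908 -0.3158 -0.085 ]
```

>>> arm_command:
  steps:
    - [[0,0,0],[0,0,-0.015],1]
    - [[0,0,0],[0,0,-0.05],1]
    - [[0,0,0],[0,0,-0.085],1]
    - [[0,0,-0.02],[-0.014,-0.035,-0.085],1]
    - [[0,0,-0.05],[-0.028,-0.075,-0.085],1]
    - [[0,0,-0.08],[-0.042,-0.118,-0.085],1]
    - [[0,0,-0.11],[-0.056,-0.16,-0.085],1]
    - [[0,0,-0.14],[-0.068,-0.204,-0.085],1]
    - [[0,0,-0.165],[-0.078,-0.245,-0.085],1]
    - [[0,0,-0.165],[-0.084,-0.28,-0.085],1]

```text
clock: 28.15
tcp_pos: [0.5468, 0.3353, 0.1785]
eef_rot: [-180.0, 0.1, 7.6]
wrist_force: [0.2, -0.7, -2.2]
width: 0.673
```

```bash
python3 mv.py did 0 0 -.165 -.084 -.28 -.085; python3 - <<'E'
from h import *
s=bot.get_state();print(s['clock'],s['tcp_pos'],s['eef_rot'],s['width'],s['wrist_force'])
E
python3 mv.py get .543 .369 -.014 7.6
```

```text
[0.5486 0.333  0.18  ] [180.     0.     7.58]
28.15 [0.5468367  0.33525526 0.17846048] [-1.79999268e+02  5.86982389e-02  7.64797358e+00] 0.6732242222969324 [ 0.15902423 -0.7089915  -2.2331169 ]
turn [-0.  0. -0.] shift [-0.0008 -0.0365  0.194 ]
```

>>> arm_command:
  steps:
    - [[0,0,0],[0,-0.02,0.0],1]
    - [[0,0,0],[-0.001,-0.036,0.01],1]
    - [[0,0,0],[-0.001,-0.036,0.035],1]
    - [[0,0,0],[-0.001,-0.036,0.07],1]
    - [[0,0,0],[-0.001,-0.036,0.105],1]
    - [[0,0,0],[-0.001,-0.036,0.14],1]
    - [[0,0,0],[-0.001,-0.036,0.165],1]
    - [[0,0,0],[-0.001,-0.036,0.182],1]
    - [[0,0,0],[-0.001,-0.036,0.19],1]
    - [[0,0,0],[-0.001,-0.036,0.193],1]

```text
clock: 29.15
tcp_pos: [0.5421, 0.3676, -0.0155]
eef_rot: [179.9, 0.1, 7.5]
wrist_force: [-0.4, -0.4, -2.2]
width: 0.671
```

```bash
python3 mv.py did 0 0 0 -.001 -.036 .193; python3 - <<'E'
from h import *
b,_=snap('scene','scene17')
s=bot.get_state();print(s['clock'],s['tcp_pos'],s['eef_rot'],s['width'],s['wrist_force'])
cv2.imwrite('pics/scene17z.png',cv2.resize(b[120:260,290:470],None,fx=4.2,fy=4.2,interpolation=cv2.INTER_CUBIC))
E
```

```text
[ 0.5429  0.3685 -0.013 ] [180.     0.     7.58]
29.2 [ 0.5425049   0.36803601 -0.01495796] [1.79952901e+02 5.90891793e-02 7.53577351e+00] 0.6746924732118511 [ 0.04436532  0.41904569 -2.42434303]
```

View pics/scene17z.png

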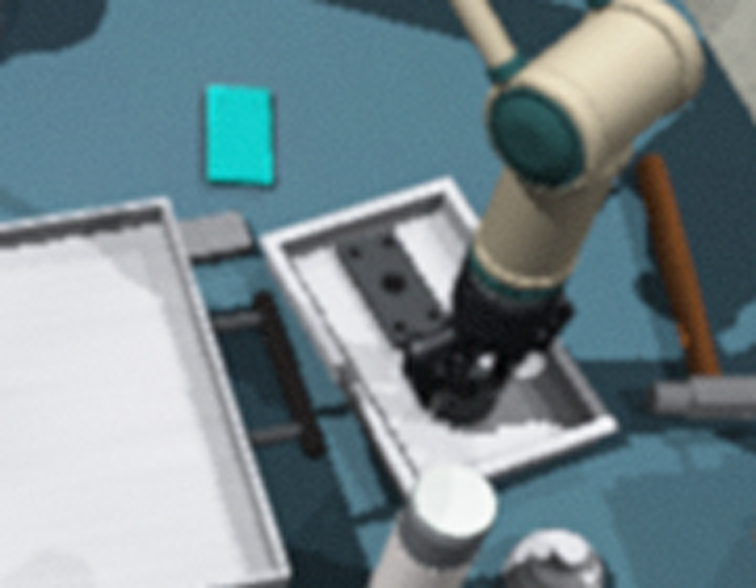

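>>> arm_command:
  steps:
    - [[0,0,0],[0,0,0.002],1]
    - [[0,0,0],[0,0,0.005],1]
    - [[0,0,0],[0,0,0.0075],1]
    - [[0,0,0],[0,0,0.0095],1]
    - [[0,0,0],[0,0,0.011],1]
    - [[0,0,0],[0,0,0.012],1]
    - [[0,0,0],[0,0,0.013],1]
    - [[0,0,0],[0,0,0.0135],1]
    - [[0,0,0],[0,0,0.0135],1]
    - [[0,0,0],[0,0,0.0135],1]

```text
clock: 30.2
tcp_pos: [0.5425, 0.3689, -0.0255]
eef_rot: [-180.0, -0.0, 7.6]
wrist_force: [-3.0, -2.0, 9.8]
width: 0.67
```

```bash
python3 mv.py did 0 0 0 0 0 .0135; python3 - <<'E'
from h import *
s=bot.get_state();print(s['clock'],s['tcp_pos'],s['eef_rot'],s['width'],s['wrist_force'])
E
```

```text
[ 0.5429  0.3685 -0.0265] [180.     0.     7.58]
30.2 [ 0.54247696  0.368914   -0.02551965] [-1.79994264e+02 -4.05150998e-02  7.58531257e+00] 0.6700671511000639 [-2.9708401  -2.02563502  9.81526274]
```

>>> arm_command:
  steps:
    - [[0,0,0],[0,0,-0.001],0.3]
    - [[0,0,0],[0,0,-0.001],0.2]
    - [[0,0,0],[0,0,-0.001],0.1]
    - [[0,0,0],[0,0,-0.001],0]
    - [[0,0,0],[0,0,-0.02],0]
    - [[0,0,0],[0,0,-0.06],0]
    - [[0,0,0],[0,0,-0.1],0]
    - [[0,0,0],[0,0,-0.14],0]
    - [[0,0,0],[0,0,-0.18],0]
    - [[0,0,0],[0,0,-0.22],0]

```text
clock: 31.2
tcp_pos: [0.5423, 0.3687, 0.194]
eef_rot: [180.0, -0.0, 7.6]
wrist_force: [0.8, 0.3, 0.1]
width: 0.997
```

```bash
python3 - <<'E'
from h import *
b,_=snap('scene','scene18');snap('top','top18')
s=bot.get_state();print(s['clock'],s['tcp_pos'],s['eef_rot'],s['width'],s['wrist_force'])
cv2.imwrite('pics/scene18z.png',cv2.resize(b[120:330,130:480],None,fx=2.25,fy=2.25,interpolation=cv2.INTER_CUBIC))
P=cloud('scene',np.load('pics/scene18.npy'))
for p in[[.429,.354,.014],[.60,.37-.005,.004],[.543,.369+.02,.016],[.543,.369-.02,.016]]:
    u,v=proj('scene',p).round().astype(int); print(P[v-1:v+2,u-1:u+2].reshape(-1,3).mean(0).round(4))
E
```

```text
31.3 [0.54593767 0.37074506 0.19947881] [-179.739508     -0.70828344    7.57879316] 1.001158965819265 [0.15132252 0.58737033 0.30043158]
[0.4296 0.3521 0.0144]
[0.604  0.3616 0.0144]
[0.543  0.3892 0.0164]
[0.5422 0.3495 0.0167]
```

View pics/scene18z.png

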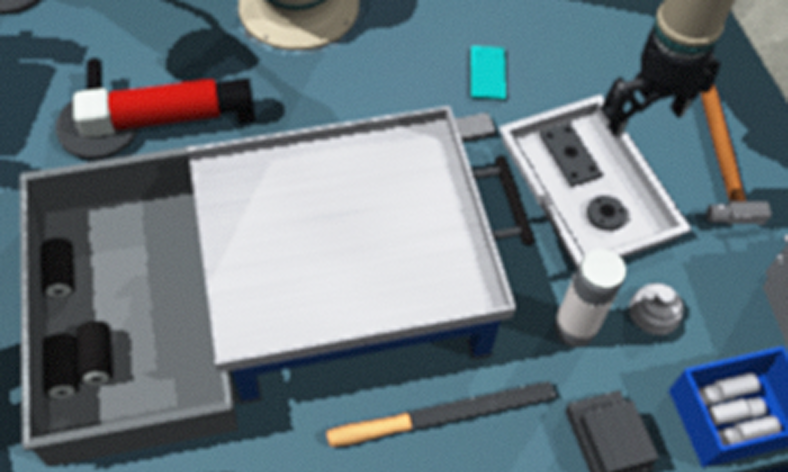

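View pics/top18.png

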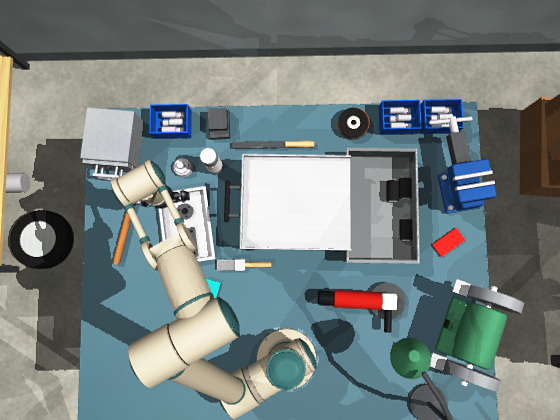

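```bash
python3 -c "
from bench import bot
print(bot.hand_in())"
```

```text
the job is handed in; nothing more can be done
None
```

The job is done and handed in at about 31 s of the 72 s. All three rollers are in the crate and both flat parts lie in the tray.

**What I did**
- I lifted the askew roller just clear of the board, turned it straight, and set it back.
- The plate lay below that roller, so I moved it to the upper end of the board, out of the way.
- I lifted the board by its handle to about 0.105 rad. All three rollers ran into the crate, and the plate and flange stayed on the board.
- I lowered the board slowly until the wrist force showed the rest carrying it, then let go.
- I laid the plate and then the flange in the tray, releasing each only once the wrist force showed it resting on the tray floor.

**Last checks**
- The last picture shows three rollers in the crate, the board empty and level, and the plate and flange in the tray. By eye, the tools are where they started.
- The plate's top measured 14.4 mm over the bench and the flange's 16.5 mm. Lying flat they should read 14 and 16 mm.
- The gripper was about 0.2 m up, empty and touching nothing. The wrist force was near zero, and the highest I read at the end of any move was about 10 N.

**What went wrong or disagreed**
- The real fingertips sit about 27 mm farther back than the stated TCP. Because of this, the first plate grasp closed above the plate without touching it, and the roller was held near its top. I corrected the heights after that.
- One move's last row was cut short by the speed limit, leaving the arm 11 mm off. I corrected that too.
- The measured handle was 20 mm from my first estimate of the board's position, so I used the measured handle.

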